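# Tidy the worktop into trays

### The arm

A 6-joint arm with a two-finger parallel gripper is mounted at the origin on a cart in front of the work surface, level with it; the furniture and walls round the work are solid. World frame = base frame: x ahead of the robot, y to its left, z up, the work surface at z = 0. Lengths are in m, angles in rad, forces in N, time in s.
With the tool pointing down it reaches from about 0.225 to 0.875 m from the base axis. Payload 3.4 kg.
Tool frame: the origin (TCP) lies on the mounting face of the last link; the fingertips stand 173 mm ahead of it and the grasp point (between the pads) lies 155 mm ahead of it; x points along the fingers, y is the direction in which the jaws open and shut, and the axes are right-handed (so a half turn about x gives the same grasp; the last joint's range is limited). The gripper opens to 85 mm and grips with 20 to 120 N. Pads are 22 mm wide; open, the fingers measure 114 mm over their backs; the gripper's body (76 mm by 85 mm) begins 54 mm behind the grasp point. The pads swing forward as they close: fully open they stand 13 mm farther back than shut.
Start: joints at [-1.267, 0.276, 1.505, -0, 1.361, -0.121], TCP at [0.237, -0.524, 0.405] pointing down, gripper open.
Joint ranges: [-2.89, 2.89], [-0.75, 2.08], [0.22, 2.7], [-1.18, 4.32], [0.11, 2.71], [-2.7, 2.7]. Speed limits (rad/s): [2.57, 2.57, 3.14, 3.14, 3.14, 3.14].

### API

Orientations are given as a unit quaternion [w, x, y, z].
In Python, from rig import manip gives the robot as it stands.
- The arm moves only by the tool arm_command, never from a script. Its argument "targets" is a list of rows, each an object with "dp": the shift along the tool's x, y, z in m, a list of three; "turn": the turn, a rotation vector about the tool's x, y, z in degrees, a list of three; "grip": the opening, from -1 (shut) to 1 (fully open). In form: [{"dp": [tx, ty, tz], "turn": [wx, wy, wz], "grip": grip}, ...]. A call has 1 to 8 rows; each row shifts and turns the commanded pose from where the row before left it, along the tool's axes as they then stand; what a row does not reach is not made up. A row lasts 1/10 s, in which the tool goes at most 50 mm and 8.59 degrees, less where a joint would pass 70% of its speed; a pose out of reach is approached as far as the arm can. A call with a gripper value outside its range is refused whole. The fingers move at their own pace and stop on an object; "grip_force" is the grip in N (left out, the last holds). Time passes only in rows, so rows that do not move let the fingers close. It gives the time, the measured TCP pose, the force and the opening at its end, in the units of the state.
- manip.get_state(): the state, without advancing time (a new reading comes with each control period).
- manip.get_image(name): name is "scene" or "side" or "wrist"; returns the picture (400x640x3 uint8, red, green, blue); there is no depth.
- manip.calibration(name): a dict with "fx", "fy", "cx", "cy" (pixels), "R" (3x3) and "t" (3): a world point X has camera coordinates R X + t. Camera axes: x right, y down, z forward; pixel columns grow to the right and rows downward; lengths in m; the calibration is good to about 2 mm. A picture is of the moment at which its call begins: read the wrist's pose just before it. calibration takes no time and is no camera call; for the wrist camera it gives the pose at the moment of the call.
- manip.sign_off(): hands the job in, once; it reports no verdict.
The state is a dict: "clock": time; "qpos": joint angles; "qd": joint speeds; "effort": joint torques, N m; "position": TCP position; "ee_rot": TCP orientation; "contact_force": force on the tool from outside, world axes, zero at the start; "moment": the same for the moment, N m; "width": finger opening in m.
Only numpy, scipy, OpenCV 4.12 (cv2) and the standard library are available. Lean on these libraries where they do the work, as an engineer would, in place of code of your own. Each camera call takes 0.05 s, during which the arm holds its last target.

### The job

Sort the worktop into the three small trays: the mandarin into the green tray, the salt shaker and the dark-lidded spice jar standing upright together in the blue tray, and the matchbox lying flat in the dark grey tray. One end of the matchbox is tucked under the lip of the low wooden shelf, so draw it out level along the worktop until it is clear before you lift it. Leave the red-lidded jar standing where it is.

Things in the scene. Friction and masses are not known exactly. Their poses are not given: they have to be found in the camera images.
- green_tray: low open tray of enamelled metal, green with a white rim, fixed; 104 mm along its x, 84 mm along its y, 18 mm high (rim bead to 21 mm); inside 96 x 76 mm, walls and floor 4 mm thick. Origin: centre of its underside, z up, x pointing away from the robot into the counter (about 30 degrees left of straight ahead). The three trays stand in a row behind the loose things, in any order.
- blue_tray: low open tray of enamelled metal, blue with a white rim, fixed; 104 mm along its x, 84 mm along its y, 18 mm high (rim bead to 21 mm); inside 96 x 76 mm, walls and floor 4 mm thick. Origin: centre of its underside, z up, x pointing away from the robot into the counter (about 30 degrees left of straight ahead). The three trays stand in a row behind the loose things, in any order.
- grey_tray: low open tray of enamelled metal, dark grey with a bright rim, fixed; 104 mm along its x, 84 mm along its y, 18 mm high (rim bead to 21 mm); inside 96 x 76 mm, walls and floor 4 mm thick. Origin: centre of its underside, z up, x pointing away from the robot into the counter (about 30 degrees left of straight ahead). The three trays stand in a row behind the loose things, in any order.
- step_shelf: low brown wooden step shelf, fixed, a tealight on it: 95 mm along x, 120 mm along y; board from 22 to 34 mm height. Origin: centre of its underside, z up; x points right along the counter. The board's front lip is at x = -47.5 mm; beneath, it is open to its front (-x, the left) between side cheeks at y = +-48 mm. From 70 mm right of its middle onward a wall cabinet hangs 0.58 m up.
- matchbox: closed red matchbox lying flat, 36 mm along its x, 56 mm along its y, 16 mm high, 30 g. Origin: centre of its underside, z up. At the start one end, 12 to 17 mm of its length, is tucked under the step shelf's front lip (its y along the shelf's x within 0.06 rad); the rest sticks out to the shelf's -x side. It slides freely.
- mandarin: orange mandarin, 55 mm across, 48 mm high. Origin at the centre of its underside at the start (turns with it if it rolls).
- mandarin_center (a point): centre of the mandarin, 24 mm above its origin.
- salt_shaker: small salt shaker of clear glass with a domed grey cap, 44 mm across, 90 mm high, about 0.1 kg, standing upright; body straight enough to grip at 40 to 60 mm height. Origin at the centre of its underside, z up.
- spice_jar: slim round spice jar with a black lid whose top is dark green, 41 mm across, 105 mm high, about 0.1 kg, standing upright; its wall is straight to grip at 30 to 80 mm height. Origin at the centre of its underside, z up.
- honey_jar: jar of honey-coloured spread with a wide red lid, 65 mm across, 100 mm high, 0.44 kg, standing upright left of the other things. Not to be moved. Origin at the centre of its underside, z up.
There are look-alikes about, which are no part of the job. What is shaped like the salt_shaker but purple is not meant. What is shaped like the spice_jar but purple is not meant.

How it is judged:
By the outcome, as a careful person would: the job done as asked, in the order asked, and still so for the second after the job is handed in, with the robot touching nothing.
It also fails if it takes over 104 s, if anything falls off the work surface, if the arm or the gripper's body presses on something with over 40 N, if the wrist force passes 120 N, or if a joint passes its speed limit or range.

## Working session

There is one attempt and no reset: what is moved stays moved. The work goes in short steps, Python scripts to look and compute and a tool call to move; the robot and the scene stay as the last step left them, time stands still between calls to the robot, and variables do not carry over. Pictures are saved under pics/ and viewed, and the job is handed in when it is done.

Besides the shell and the picture viewer there is one more tool, called after ">>>" by a JSON object that holds its "op" and its "data", one argument or row to a line. arm_command: Moves the arm, as the interface text tells. Its arguments: {"type":"object","properties":{"targets":{"type":"array"},"grip_force":{"type":"number"}},"required":["targets"]}

```bash
ls; mkdir -p pics
python3 - <<'E'
from rig import manip
import cv2,json
print(manip.get_state())
for n in ("scene","side","wrist"):
    c=manip.calibration(n); print(n,{k:(v.tolist() if hasattr(v,'tolist') else v) for k,v in c.items()})
    cv2.imwrite(f"pics/{n}0.png",manip.get_image(n)[:,:,::-1])
E
```

```text
pics
{'clock': 0.0, 'qpos': array([-1.26701680e+00,  2.76593249e-01,  1.50613670e+00,  1.96460679e-05,
        1.36069215e+00, -1.20989572e-01]), 'qd': array([-3.82503508e-05,  9.13790894e-04,  9.46539685e-04,  1.39369341e-04,
       -4.21428095e-05, -9.62264664e-04]), 'effort': array([-5.04893160e-04, -4.16782415e+01, -2.45808595e+01, -8.62464412e-05,
        1.10545184e-02, -4.57209779e-06]), 'position': array([ 0.23690338, -0.52369596,  0.40383899]), 'ee_rot': array([-0.14840586, -0.69116658, -0.14969532,  0.69127112]), 'contact_force': array([-0.78702688, -0.12684026,  0.25849536]), 'moment': array([-0.03555294,  0.02106801, -0.02612432]), 'width': 0.08566735129707469}
scene {'fx': 504.28172077168364, 'fy': 504.28172077168364, 'cx': 315.652671061736, 'cy': 191.61871930075048, 'R': [[-0.5107259960483188, -0.8597157319226647, 0.006915001455496256], [-0.6476163009513988, 0.37941044691927905, -0.6607880443156793], [0.5654662533719234, -0.3419598997736279, -0.7505407005914672]], 't': [0.4997339011808328, 0.21726562260012672, 1.015295289980955]}
side {'fx': 414.23313690111377, 'fy': 414.23313690111377, 'cx': 313.8686418853648, 'cy': 204.51827399318174, 'R': [[-0.9997958319176082, -0.014838523811038055, 0.013715418013555976], [-0.02016359642793356, 0.6885450623359446, -0.7249131855000857], [0.001312958212871058, -0.7250417335187677, -0.6887036814166392]], 't': [0.44967054446123245, -0.14495526578683446, 1.2001563741184786]}
wrist {'fx': 313.2492652989332, 'fy': 313.2492652989332, 'cx': 320.5813034799443, 'cy': 203.2867428877, 'R': [[0.41214940569541886, -0.9111149989062346, -0.0015251731070632672], [-0.8681110433474956, -0.39320337300356545, 0.3029427732703714], [-0.27661540774699755, -0.12353366434584721, -0.9530075288108966]], 't': [-0.5737619637220683, -0.03892552413794715, 0.3804419355313881]}
```

View pics/scene0.png

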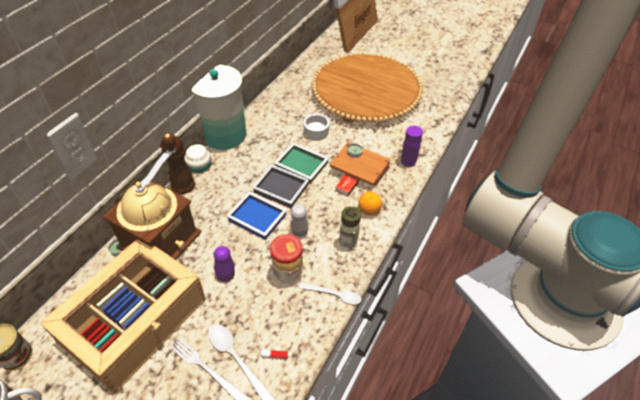

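View pics/side0.png

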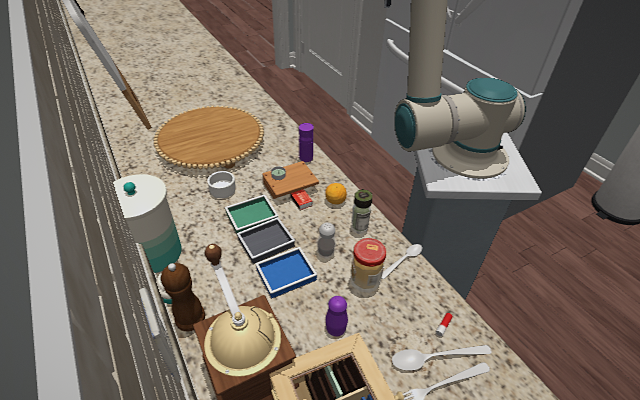

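View pics/wrist0.png

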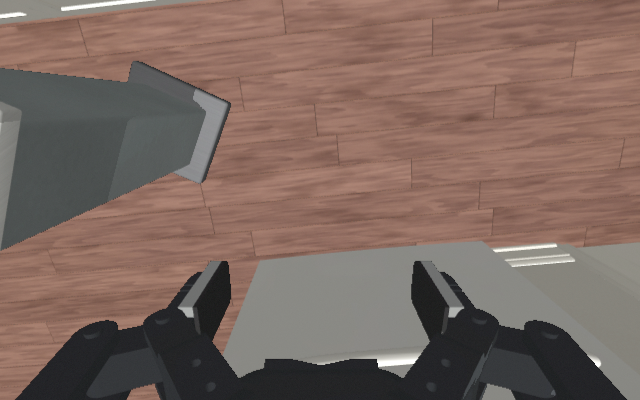

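The scene view shows, as (column, row):
- **Targets:** mandarin (370,202), salt shaker (299,220), spice jar (349,225), matchbox (347,184).
- **Fixed things:** shelf (360,163), trays green (302,162), grey (281,184) and blue (257,214).
- **Keep:** the honey jar (286,258).
- **Look-alikes:** purple shaker (224,264) and purple jar (412,147). They are purple, so the clear/grey-capped shaker and the black-lidded jar are meant. I'll confirm this in an enlarged crop.

Run:
```python
import cv2
a=cv2.imread("pics/scene0.png")[130:290,205:435]; cv2.imwrite("pics/scene0c.png",cv2.resize(a,None,fx=3.4,fy=3.4,interpolation=cv2.INTER_CUBIC))
a=cv2.imread("pics/side0.png")[120:300,200:430]; cv2.imwrite("pics/side0c.png",cv2.resize(a,None,fx=3.3,fy=3.3,interpolation=cv2.INTER_CUBIC))
```

```text
(no output)
```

View pics/scene0c.png

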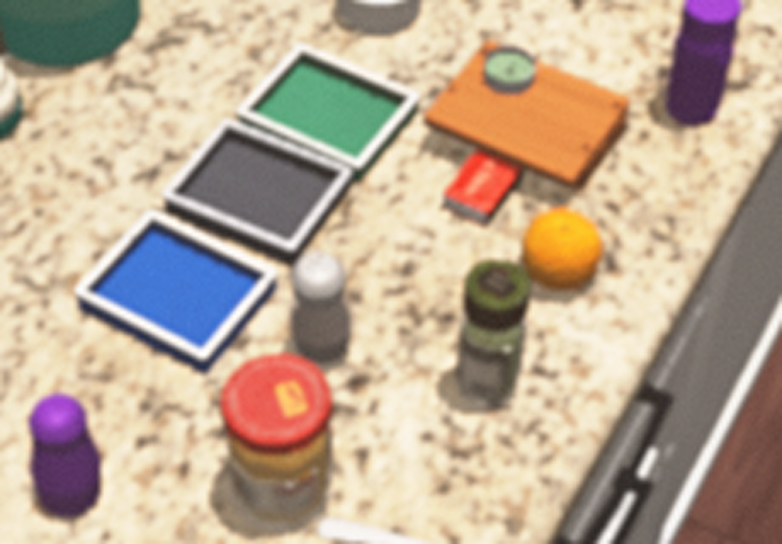

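View pics/side0c.png

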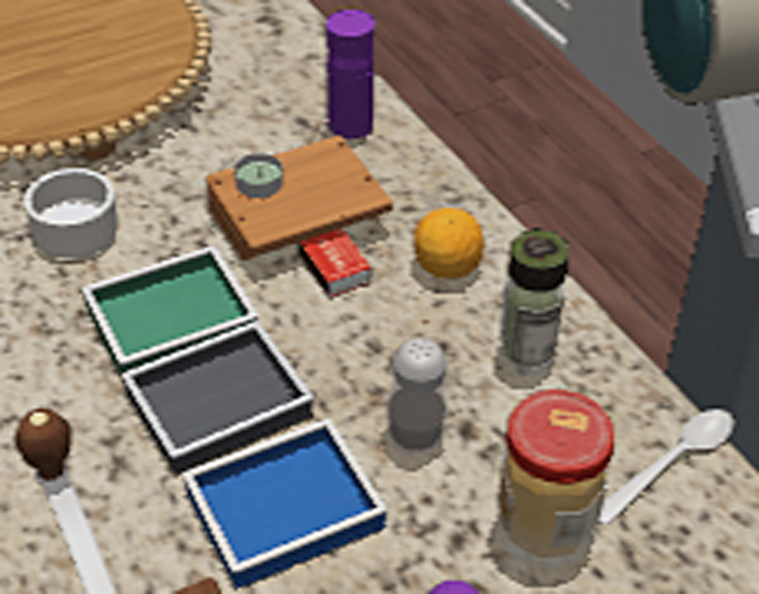

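Confirmed: the grey-domed clear shaker sits at crop (318,305) and the dark-green-topped jar at (492,335). The purple ones are separate. Next I'll measure with masks in both views.

```bash
cat > h.py <<'E'
import numpy as np,cv2
from scipy.spatial.transform import Rotation as Rn
def cal(n):
    from rig import manip
    return manip.calibration(n)
def ray(c,uv):
    uv=np.atleast_2d(np.asarray(uv,float)); R=np.array(c['R']);t=np.array(c['t'])
    d=np.c_[(uv[:,0]-c['cx'])/c['fx'],(uv[:,1]-c['cy'])/c['fy'],np.ones(len(uv))]@R
    return -R.T@t,d
def onz(c,uv,z):
    o,d=ray(c,uv); return o+d*((z-o[2])/d[:,2])[:,None]
def tri(cs,uvs):
    A=np.zeros((3,3));b=np.zeros(3);L=[]
    for c,uv in zip(cs,uvs):
        o,d=ray(c,uv);d=d[0]/np.linalg.norm(d[0]);P=np.eye(3)-np.outer(d,d);A+=P;b+=P@o;L.append((P,o))
    x=np.linalg.solve(A,b); return x,[round(1000*float(np.linalg.norm(P@(x-o))),1) for P,o in L]
def proj(c,X):
    X=np.atleast_2d(X); p=X@np.array(c['R']).T+np.array(c['t']); return np.c_[c['cx']+c['fx']*p[:,0]/p[:,2],c['cy']+c['fy']*p[:,1]/p[:,2]]
def mask(img,lo,hi): return cv2.inRange(cv2.cvtColor(img,cv2.COLOR_BGR2HSV),np.array(lo),np.array(hi))
def cc(m,roi=None,minA=15):
    if roi is not None:
        k=np.zeros_like(m);x0,y0,x1,y1=roi;k[y0:y1,x0:x1]=255;m=m&k
    n,l,s,ce=cv2.connectedComponentsWithStats(m)
    return sorted([(int(s[i,4]),ce[i].round(1).tolist(),s[i,:4].tolist(),l==i) for i in range(1,n) if s[i,4]>=minA],key=lambda a:-a[0])
E
python3 - <<'E'
from h import *
cs={n:cal(n) for n in("scene","side")}
im={n:cv2.imread(f"pics/{n}0.png") for n in cs}
rois={'scene':(205,130,435,290),'side':(200,120,430,300)}
H={'orange':((12,170,150),(25,255,255)),'green':((65,90,60),(85,255,255)),'blue':((105,150,80),(118,255,255)),'red':((0,170,120),(6,255,255))}
for n in cs:
  for k,(lo,hi) in H.items():
    r=cc(mask(im[n],lo,hi),rois[n]); print(n,k,[a[:3] for a in r[:4]])
# dark grey floor / lids in gray-level
for n in cs:
  print(n,'dark',[a[:3] for a in cc(mask(im[n],(0,0,20),(179,60,95)),rois[n],60)[:8]])
  print(n,'white',[a[:3] for a in cc(mask(im[n],(0,0,225),(179,18,255)),rois[n],60)[:8]])
E
```

```text
scene orange [(479, [366.8, 166.4], [341, 151, 48, 32]), (350, [370.0, 201.5], [359, 191, 23, 21]), (27, [344.0, 151.8], [341, 146, 6, 13]), (24, [335.2, 164.6], [331, 161, 10, 8])]
scene green [(580, [300.8, 161.3], [281, 149, 40, 26]), (433, [225.4, 139.6], [205, 130, 40, 19])]
scene blue [(826, [256.4, 213.8], [234, 198, 46, 33])]
scene red [(178, [347.4, 182.7], [337, 174, 21, 19]), (101, [286.8, 256.8], [271, 248, 31, 15])]
side orange [(236, [335.8, 190.3], [326, 183, 20, 16])]
side green [(657, [250.9, 213.3], [230, 201, 44, 27])]
side blue [(1054, [285.5, 270.8], [261, 253, 51, 37])]
side red [(114, [300.1, 196.9], [291, 190, 21, 15])]
scene dark [(296, [390.6, 268.7], [375, 242, 28, 48]), (156, [280.6, 176.4], [258, 168, 46, 19]), (146, [282.2, 195.0], [254, 170, 67, 37]), (64, [302.6, 153.1], [280, 146, 43, 16])]
scene white [(255, [256.3, 213.1], [228, 192, 58, 43]), (187, [301.6, 160.7], [275, 143, 53, 36]), (167, [416.6, 255.4], [400, 220, 35, 70]), (110, [310.7, 286.4], [299, 283, 30, 7]), (62, [298.4, 208.6], [294, 205, 10, 8])]
side dark [(1995, [418.0, 201.0], [394, 120, 36, 143]), (306, [325.7, 245.2], [318, 233, 17, 24]), (282, [265.7, 232.4], [241, 220, 51, 36]), (209, [271.7, 252.6], [249, 242, 46, 22]), (201, [359.1, 220.4], [352, 208, 19, 26]), (164, [388.3, 133.9], [380, 120, 17, 29]), (117, [405.2, 158.7], [394, 149, 20, 21]), (65, [372.1, 280.2], [368, 275, 10, 11])]
side white [(183, [285.7, 270.0], [256, 247, 60, 46]), (85, [220.4, 184.3], [209, 181, 24, 7]), (70, [252.4, 220.0], [228, 206, 50, 24])]
```

Run:
```python
from h import *
cs={n:cal(n) for n in("scene","side")}
im={n:cv2.imread(f"pics/{n}0.png") for n in cs}
S=lambda u,v:(205+u/3.4,130+v/3.4); D=lambda u,v:(200+u/3.3,120+v/3.3)
# trays: white rim pixel -> z=.021
def rect(P):
    (c,wh,a)=cv2.minAreaRect((P[:,:2]*1000).astype(np.float32)); return np.round(c,1),np.round(wh,1),round(a,1)
q={'blue':{'scene':[S(150,212),S(276,275),S(205,357),S(77,290)],'side':[D(323,424),D(384,500),D(237,572),D(184,482)]},
 'grey':{'scene':[S(230,121),S(353,172),S(293,246),S(164,193)],'side':[D(250,326),D(310,398),D(178,458),D(124,372)]},
 'green':{'scene':[S(302,46),S(419,98),S(361,163),S(238,102)],'side':[D(208,250),D(255,312),D(122,360),D(83,292)]}}
for k,d in q.items():
  for n,p in d.items():
    P=onz(cs[n],p,.021); print(k,n,'ctr',(P.mean(0)*1000).round(1)[:2], 'edges',[round(1000*np.linalg.norm(P[i]-P[(i+1)%4])) for i in range(4)],
      'yaw',[round(np.degrees(np.arctan2(*(P[(i+1)%4]-P[i])[[1,0]])),1) for i in range(4)])
m=lambda n,i,roi:cc(mask(im[n],*i),roi)[0]
for n,roi in(('scene',(228,192,287,236)),('side',(255,246,318,294))):
    ys,xs=np.nonzero(m(n,((0,0,215),(179,25,255)),roi)[3]); print('bluewhite',n,rect(onz(cs[n],np.c_[xs,ys],.021)))
# mandarin: 
a=[(370.2,202),(D(449,243))]
for z in(.024,): print('mand',[onz(cs[n],p,z).round(4).tolist() for n,p in zip(cs,a)],tri(cs.values(),a))
a=[S(497,285),D(540,248)]; print('spice lid',tri(cs.values(),a),[onz(cs[n],p,.105).round(4).tolist() for n,p in zip(cs,a)])
a=[S(319,275),D(419,363)]; print('salt dome',tri(cs.values(),a),[onz(cs[n],p,.078).round(4).tolist() for n,p in zip(cs,a)])
a=[S(277,400),D(560,430)]; print('honey lid',tri(cs.values(),a))
a=[S(710,5),D(350,22)]; print('purple lid',tri(cs.values(),a))
for nm,a,z in (('box nearleft',[S(447,196),D(330,286)],.016),('box nearright',[S(489,210),D(370,263)],.016),('lip near',[S(577,181),D(391,196)],.034),('lip far',[S(427,118),D(247,242)],.034),('far far',[S(488,45),D(208,183)],.034),('tea',[S(510,62),D(259,168)],.05)):
    print(nm,tri(cs.values(),a),[onz(cs[n],p,z).round(4).tolist() for n,p in zip(cs,a)])
for nm,a in (('boxJL',[S(478,152),D(302,245)]),('boxJR',[S(518,168),D(336,232)])):
    print(nm,[onz(cs[n],p,.016).round(4).tolist() for n,p in zip(cs,a)])
```

```text
blue scene ctr [497.3 439.1] edges [104, 80, 103, 80] yaw [np.float64(-152.7), np.float64(117.1), np.float64(27.6), np.float64(-62.2)]
blue side ctr [502.3 443.7] edges [74, 104, 78, 100] yaw [np.float64(123.8), np.float64(32.5), np.float64(-59.3), np.float64(-149.7)]
grey scene ctr [548.4 349.7] edges [101, 79, 102, 81] yaw [np.float64(-149.7), np.float64(118.9), np.float64(31.7), np.float64(-61.6)]
grey side ctr [553.4 355.4] edges [81, 99, 87, 95] yaw [np.float64(124.5), np.float64(33.1), np.float64(-58.2), np.float64(-150.6)]
green scene ctr [592.6 268.7] edges [102, 77, 108, 74] yaw [np.float64(-152.8), np.float64(116.5), np.float64(25.5), np.float64(-67.7)]
green side ctr [596.3 274.6] edges [77, 101, 77, 98] yaw [np.float64(122.0), np.float64(29.3), np.float64(-60.1), np.float64(-150.9)]
bluewhite scene (array([500.5, 439.2]), array([105.9,  85.8]), 27.6)
bluewhite side (array([502.8, 441. ]), array([102.8,  83.4]), 27.9)
mand [[[0.3934, 0.203, 0.024]], [[0.3916, 0.2078, 0.024]]] (array([0.39233144, 0.20434883, 0.02309351]), [1.9, 1.9])
spice lid (array([0.33670157, 0.2977831 
[... 492 characters left out ...]
45078509, 0.2229688 , 0.01520363]), [0.5, 0.5]) [[[0.4498, 0.2238, 0.016]], [[0.451, 0.2232, 0.016]]]
lip near (array([0.43500782, 0.16099955, 0.02756985]), [1.9, 1.9]) [[[0.4287, 0.1668, 0.034]], [[0.436, 0.166, 0.034]]]
lip far (array([0.54233878, 0.21610653, 0.02490291]), [2.9, 2.9]) [[[0.5319, 0.2237, 0.034]], [[0.5427, 0.2224, 0.034]]]
far far (array([0.58168309, 0.13920132, 0.02259083]), [1.2, 1.2]) [[[0.5732, 0.1452, 0.034]], [[0.5787, 0.1547, 0.034]]]
tea (array([0.53899253, 0.14958109, 0.04640463]), [0.5, 0.5]) [[[0.5365, 0.1514, 0.05]], [[0.5382, 0.1547, 0.05]]]
boxJL [[[0.4997, 0.2005, 0.016]], [[0.5032, 0.2046, 0.016]]]
boxJR [[[0.4724, 0.1846, 0.016]], [[0.4778, 0.1889, 0.016]]]
```

```bash
cat >> h.py <<'E'
def st():
    from rig import manip
    s=manip.get_state(); q=s['ee_rot']; R=Rn.from_quat([q[1],q[2],q[3],q[0]]).as_matrix()
    return s,R
def report():
    s,R=st(); y=np.degrees(np.arctan2(R[1,1],R[0,1]))
    print('t',round(s['clock'],2),'pos',s['position'].round(4).tolist(),'jawyaw',round(y,2),'xaxis',R[:,0].round(4).tolist(),'F',s['contact_force'].round(1).tolist(),'w',round(s['width'],4),'q',np.degrees(s['qpos']).round(0).tolist())
def plan(wps,step=.045,rot=8.0,dec=3):
    """wps: list of (x,y,z,yawdeg or None) TCP; tool down; prints rows."""
    s,R=st(); p=s['position'].copy()
    for x,y,z,yaw in wps:
        tgt=np.array([x,y,z]); cy=np.arctan2(R[1,1],R[0,1])
        if yaw is None: Rt=R
        else:
            yy=np.radians(yaw); Y=np.array([np.cos(yy),np.sin(yy),0]); X=np.array([0,0,-1.]); Rt=np.c_[X,Y,np.cross(X,Y)]
        rv=Rn.from_matrix(R.T@Rt).as_rotvec(degrees=True)
        n=max(1,int(np.ceil(np.linalg.norm(tgt-p)/step)),int(np.ceil(np.linalg.norm(rv)/rot)))
        print('->',[x,y,z,yaw],'rows',n)
        for i in range(n):
            d=R.T@((tgt-p)/(n-i)); d=np.round(d,dec); t=np.round(rv/n,1)
            print(f'  {{"dp":{d.tolist()},"turn":{t.tolist()}}}')
            p=p+R@d; R=R@Rn.from_rotvec(t,degrees=True).as_matrix()
E
python3 - <<'E'
from h import *
report(); s,R=st(); print(R.round(3)); c=cal('wrist'); print('cam in tool',R.T@(-np.array(c['R']).T@np.array(c['t'])-s['position']))
print((np.array(c['R'])@R).round(3))
plan([(.30,-.1,.40,-60),(.36,.18,.36,-60)])
E
```

```text
t 0.15 pos [0.2369, -0.5238, 0.404] jawyaw -65.66 xaxis [-0.0004, 0.0014, -1.0] F [-1.0, 0.1, 0.6] w 0.0853 q [-73.0, 16.0, 86.0, 0.0, 78.0, -7.0]
[[-0.     0.412 -0.911]
 [ 0.001 -0.911 -0.412]
 [-1.    -0.001 -0.   ]]
cam in tool [ 0.03045506 -0.00043465 -0.07813938]
[[-0.     1.     0.   ]
 [-0.303 -0.     0.953]
 [ 0.953  0.     0.303]]
-> [0.3, -0.1, 0.4, -60] rows 10
  {"dp":[0.0, -0.036, -0.023],"turn":[-0.6, -0.0, 0.0]}
  {"dp":[0.001, -0.036, -0.024],"turn":[-0.6, -0.0, 0.0]}
  {"dp":[0.0, -0.035, -0.024],"turn":[-0.6, -0.0, 0.0]}
  {"dp":[0.001, -0.035, -0.024],"turn":[-0.6, -0.0, 0.0]}
  {"dp":[0.0, -0.035, -0.025],"turn":[-0.6, -0.0, 0.0]}
  {"dp":[0.001, -0.035, -0.025],"turn":[-0.6, -0.0, 0.0]}
  {"dp":[0.0, -0.035, -0.025],"turn":[-0.6, -0.0, 0.0]}
  {"dp":[0.001, -0.034, -0.026],"turn":[-0.6, -0.0, 0.0]}
  {"dp":[0.0, -0.034, -0.026],"turn":[-0.6, -0.0, 0.0]}
  {"dp":[0.001, -0.034, -0.027],"turn":[-0.6, -0.0, 0.0]}
-> [0.36, 0.18, 0.36, -60] rows 7
  {"dp":[0.006, -0.03, -0.028],"turn":[0.0, -0.0, 0.0]}
  {"dp":[0.006, -0.03, -0.027],"turn":[0.0, -0.0, 0.0]}
  {"dp":[0.006, -0.03, -0.028],"turn":[0.0, -0.0, 0.0]}
  {"dp":[0.005, -0.03, -0.027],"turn":[0.0, -0.0, 0.0]}
  {"dp":[0.006, -0.03, -0.028],"turn":[0.0, -0.0, 0.0]}
  {"dp":[0.005, -0.03, -0.027],"turn":[0.0, -0.0, 0.0]}
  {"dp":[0.006, -0.031, -0.028],"turn":[0.0, -0.0, 0.0]}
```

Run:
```python
from h import *
plan([(.30,-.15,.40,0),(.37,.215,.38,60)])
```

```text
-> [0.3, -0.15, 0.4, 0] rows 9
  {"dp":[0.001, -0.035, -0.024],"turn":[-7.3, -0.0, 0.0]}
  {"dp":[0.0, -0.032, -0.028],"turn":[-7.3, -0.0, 0.0]}
  {"dp":[0.001, -0.028, -0.031],"turn":[-7.3, -0.0, 0.0]}
  {"dp":[0.0, -0.024, -0.035],"turn":[-7.3, -0.0, 0.0]}
  {"dp":[0.001, -0.019, -0.037],"turn":[-7.3, -0.0, 0.0]}
  {"dp":[0.0, -0.014, -0.04],"turn":[-7.3, -0.0, 0.0]}
  {"dp":[0.001, -0.009, -0.041],"turn":[-7.3, -0.0, 0.0]}
  {"dp":[0.0, -0.003, -0.042],"turn":[-7.3, -0.0, 0.0]}
  {"dp":[0.001, 0.001, -0.042],"turn":[-7.3, -0.0, 0.0]}
-> [0.37, 0.215, 0.38, 60] rows 9
  {"dp":[0.002, 0.008, -0.041],"turn":[-6.7, -0.0, -0.0]}
  {"dp":[0.002, 0.012, -0.039],"turn":[-6.7, -0.0, -0.0]}
  {"dp":[0.002, 0.017, -0.038],"turn":[-6.7, -0.0, -0.0]}
  {"dp":[0.002, 0.021, -0.035],"turn":[-6.7, -0.0, -0.0]}
  {"dp":[0.002, 0.025, -0.033],"turn":[-6.7, -0.0, -0.0]}
  {"dp":[0.002, 0.029, -0.029],"turn":[-6.7, -0.0, -0.0]}
  {"dp":[0.003, 0.032, -0.026],"turn":[-6.7, -0.0, -0.0]}
  {"dp":[0.002, 0.035, -0.022],"turn":[-6.7, -0.0, -0.0]}
  {"dp":[0.003, 0.038, -0.017],"turn":[-6.7, -0.0, -0.0]}
```

>>> {"op": "arm_command", "data": {
  "targets": [
    {"dp": [0, -0.035, -0.024], "turn": [-7.3, 0, 0], "grip": 1},
    {"dp": [0, -0.032, -0.028], "turn": [-7.3, 0, 0], "grip": 1},
    {"dp": [0, -0.028, -0.031], "turn": [-7.3, 0, 0], "grip": 1},
    {"dp": [0, -0.024, -0.035], "turn": [-7.3, 0, 0], "grip": 1},
    {"dp": [0, -0.019, -0.037], "turn": [-7.3, 0, 0], "grip": 1},
    {"dp": [0, -0.014, -0.04], "turn": [-7.3, 0, 0], "grip": 1},
    {"dp": [0, -0.009, -0.041], "turn": [-7.3, 0, 0], "grip": 1},
    {"dp": [0, -0.003, -0.042], "turn": [-7.3, 0, 0], "grip": 1}
  ]
}}

```text
clock: 0.95
position: [0.2931, -0.1897, 0.4046]
ee_rot: [0.468, 0.53, 0.468, -0.53]
contact_force: [1.0, 0.1, -0.3]
width: 0.0853
```

>>> {"op": "arm_command", "data": {
  "targets": [
    {"dp": [0.001, 0.001, -0.042], "turn": [-7.3, 0, 0], "grip": 1},
    {"dp": [0.002, 0.008, -0.041], "turn": [-6.7, 0, 0], "grip": 1},
    {"dp": [0.002, 0.012, -0.039], "turn": [-6.7, 0, 0], "grip": 1},
    {"dp": [0.002, 0.017, -0.038], "turn": [-6.7, 0, 0], "grip": 1},
    {"dp": [0.002, 0.021, -0.035], "turn": [-6.7, 0, 0], "grip": 1},
    {"dp": [0.002, 0.025, -0.033], "turn": [-6.7, 0, 0], "grip": 1},
    {"dp": [0.002, 0.029, -0.029], "turn": [-6.7, 0, 0], "grip": 1},
    {"dp": [0.002, 0.032, -0.026], "turn": [-6.7, 0, 0], "grip": 1}
  ]
}}

```text
clock: 1.75
position: [0.3533, 0.1355, 0.3896]
ee_rot: [0.659, 0.258, 0.658, -0.258]
contact_force: [1.1, 0.1, 0.1]
width: 0.0857
```

Run:
```python
from h import *
report()
plan([(.37,.215,.38,60)])
```

```text
t 1.75 pos [0.3533, 0.1355, 0.3896] jawyaw 47.25 xaxis [0.0006, -0.0003, -1.0] F [1.1, 0.1, 0.1] w 0.0857 q [10.0, -1.0, 109.0, -0.0, 72.0, -37.0]
-> [0.37, 0.215, 0.38, 60] rows 2
  {"dp":[0.005, 0.035, -0.021],"turn":[-6.4, 0.0, -0.0]}
  {"dp":[0.005, 0.037, -0.017],"turn":[-6.4, 0.0, -0.0]}
```

>>> {"op": "arm_command", "data": {
  "targets": [
    {"dp": [0.005, 0.035, -0.021], "turn": [-6.4, 0, 0], "grip": 1},
    {"dp": [0.005, 0.037, -0.017], "turn": [-6.4, 0, 0], "grip": 1},
    {"dp": [0, 0, 0], "turn": [0, 0, 0], "grip": 1}
  ]
}}

```text
clock: 2.05
position: [0.3712, 0.2171, 0.3789]
ee_rot: [0.683, 0.183, 0.683, -0.182]
contact_force: [0.6, -1.6, -0.2]
width: 0.0855
```

Run:
```python
from h import *
from rig import manip
import pickle
report(); c=cal('wrist'); im=manip.get_image('wrist')[:,:,::-1]; cv2.imwrite('pics/w1.png',im); pickle.dump(c,open('w1.pkl','wb'))
print(proj(c,[[.392,.2045,.024],[.464,.233,.016]]))
```

```text
t 2.05 pos [0.3712, 0.2171, 0.3789] jawyaw 60.1 xaxis [-0.0003, 0.002, -1.0] F [0.6, -1.6, -0.2] w 0.0855 q [21.0, 4.0, 105.0, 0.0, 71.0, -39.0]
[[318.89734374 202.48233398]
 [371.33082749 240.09965335]]
```

View pics/w1.png

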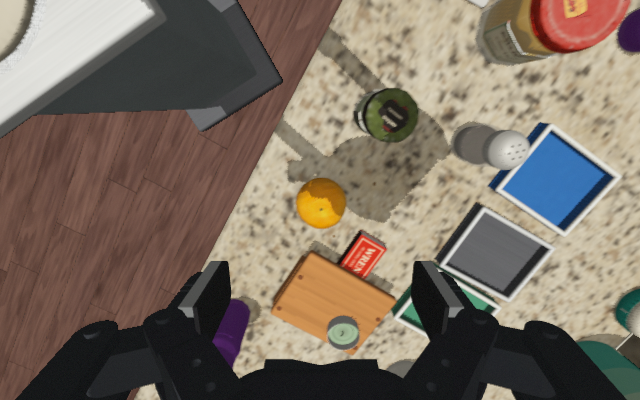

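The wrist view shows the mandarin at (321,203), the matchbox at (363,257), its end just under the shelf lip, the spice lid at (391,115), the salt dome at (509,150), and the blue and grey trays in full. I'll refine from here.

Run:
```python
from h import *
import pickle
c=pickle.load(open('w1.pkl','rb')); im=cv2.imread('pics/w1.png')
m=cc(mask(im,(10,170,60),(25,255,255)),(290,170,350,235))[0]; print('mand',m[:3]); 
k=cv2.minEnclosingCircle(np.argwhere(m[3])[:,::-1].astype(np.float32)); print(k, onz(c,k[0],.024).round(4))
m=cc(mask(im,(0,150,90),(6,255,255)),(325,220,400,290))[0]; ys,xs=np.nonzero(m[3]); P=onz(c,np.c_[xs,ys],.016); print('box red',m[:3]); r=cv2.minAreaRect((P[:,:2]*1000).astype(np.float32)); print(r); print(cv2.boxPoints(r).round(1).tolist())
for nm,lo,hi,roi in(('blue',(105,120,60),(120,255,255),(490,120,625,235)),):
    m=cc(mask(im,lo,hi),roi)[0]; ys,xs=np.nonzero(m[3]); P=onz(c,np.c_[xs,ys],.004); print(nm,m[:3],cv2.minAreaRect((P[:,:2]*1000).astype(np.float32)))
m=[a for a in cc(mask(im,(0,0,190),(179,35,255)),(430,110,640,310),30)][:5]
for a in m:
    ys,xs=np.nonzero(a[3]); P=onz(c,np.c_[xs,ys],.021); print('white',a[:3],cv2.minAreaRect((P[:,:2]*1000).astype(np.float32)))
for nm,p,z in(('spice lid',(391,115),.105),('dome',(509,150),.078)): print(nm,onz(c,p,z).round(4))
cr=np.vstack([im]);
a=cv2.resize(im[80:320,290:630],None,fx=2.3,fy=2.3,interpolation=cv2.INTER_CUBIC); cv2.imwrite('pics/w1c.png',a)
```

```text
mand (1923, [320.7, 202.7], [296, 178, 50, 50])
((320.9801940917969, 202.732666015625), 25.057321548461914) [[0.3934 0.2063 0.024 ]]
box red (518, [361.5, 258.2], [344, 240, 37, 38])
((479.8160095214844, 212.18350219726562), (26.219146728515625, 42.117149353027344), 28.482345581054688)
[[458.29998779296875, 224.39999389648438], [478.29998779296875, 187.39999389648438], [501.3999938964844, 199.89999389648438], [481.29998779296875, 236.89999389648438]]
blue (5499, [557.0, 180.9], [503, 132, 109, 98]) ((511.5301208496094, 446.6997985839844), (95.60346984863281, 75.90608215332031), 27.892671585083008)
white (1883, [548.1, 171.0], [497, 123, 125, 114]) ((490.773193359375, 432.4669189453125), (131.52294921875, 85.4015884399414), 27.845645904541016)
white (910, [499.1, 255.4], [441, 208, 115, 95]) ((554.043701171875, 350.40472412109375), (104.37230682373047, 84.80186462402344), 31.16136360168457)
white (180, [478.4, 295.3], [455, 280, 47, 30]) ((590.656982421875, 311.711181640625), (73.11215209960938, 5.223787307739258), 28.409379959106445)
spice lid [[0.3375 0.2986 0.105 ]]
dome [[0.418  0.3787 0.078 ]]
```

View pics/w1c.png

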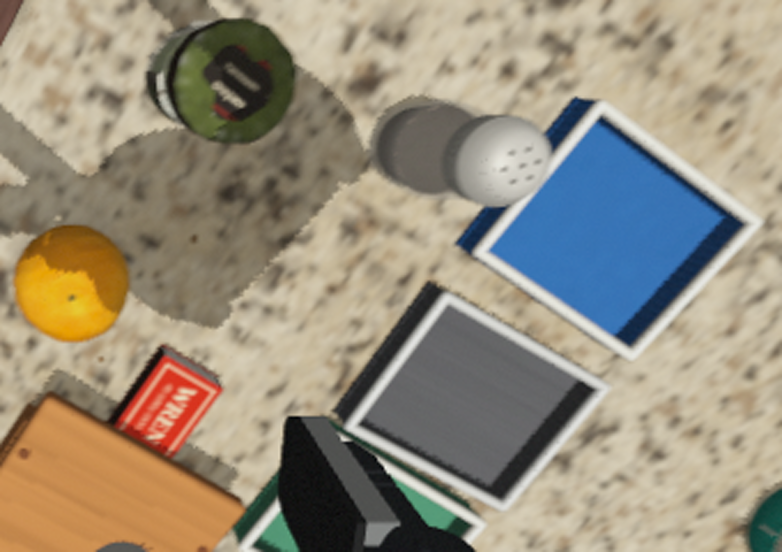

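Run:
```python
from h import *
plan([(.393,.2055,.26,60),(.393,.2055,.178,60)],step=.04)
```

```text
-> [0.393, 0.2055, 0.26, 60] rows 4
  {"dp":[0.03, 0.001, 0.006],"turn":[-0.0, -0.0, 0.0]}
  {"dp":[0.03, 0.001, 0.006],"turn":[-0.0, -0.0, 0.0]}
  {"dp":[0.029, 0.001, 0.006],"turn":[-0.0, -0.0, 0.0]}
  {"dp":[0.03, 0.0, 0.006],"turn":[-0.0, -0.0, 0.0]}
-> [0.393, 0.2055, 0.178, 60] rows 3
  {"dp":[0.027, 0.0, 0.0],"turn":[-0.0, -0.0, 0.0]}
  {"dp":[0.027, 0.0, 0.0],"turn":[-0.0, -0.0, 0.0]}
  {"dp":[0.028, 0.0, 0.0],"turn":[-0.0, -0.0, 0.0]}
```

>>> {"op": "arm_command", "data": {
  "targets": [
    {"dp": [0.03, 0.001, 0.006], "turn": [0, 0, 0], "grip": 0.8},
    {"dp": [0.03, 0.001, 0.006], "turn": [0, 0, 0], "grip": 0.8},
    {"dp": [0.03, 0.001, 0.006], "turn": [0, 0, 0], "grip": 0.8},
    {"dp": [0.03, 0, 0.006], "turn": [0, 0, 0], "grip": 0.8},
    {"dp": [0.027, 0, 0], "turn": [0, 0, 0], "grip": 0.8},
    {"dp": [0.027, 0, 0], "turn": [0, 0, 0], "grip": 0.8},
    {"dp": [0.027, 0, 0], "turn": [0, 0, 0], "grip": 0.8},
    {"dp": [0, 0, 0], "turn": [0, 0, 0], "grip": 0.8}
  ]
}}

```text
clock: 2.9
position: [0.3912, 0.2021, 0.1765]
ee_rot: [0.68, 0.184, 0.685, -0.187]
contact_force: [-1.1, -0.7, 0.1]
width: 0.0769
```

Run:
```python
from h import *
from rig import manip
report(); c=cal('wrist'); im=manip.get_image('wrist')[:,:,::-1]; cv2.imwrite('pics/w2.png',im)
```

```text
t 2.9 pos [0.3912, 0.2021, 0.1765] jawyaw 59.61 xaxis [-0.0071, -0.0029, -1.0] F [-1.1, -0.7, 0.1] w 0.0769 q [18.0, 20.0, 120.0, -0.0, 40.0, -41.0]
```

View pics/w2.png

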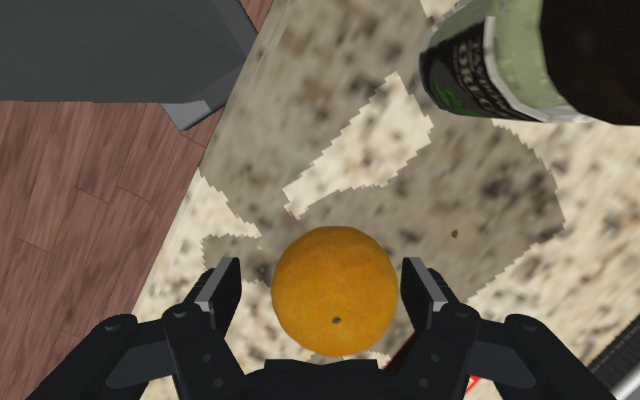

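The mandarin at (335,291) sits between the pads, slightly right of centre. I'll nudge +y 4 mm and close.

>>> {"op": "arm_command", "data": {
  "targets": [
    {"dp": [0, 0.004, 0], "turn": [0, 0, 0], "grip": 0.8},
    {"dp": [0, 0, 0], "turn": [0, 0, 0], "grip": 0},
    {"dp": [0, 0, 0], "turn": [0, 0, 0], "grip": -0.2},
    {"dp": [0, 0, 0], "turn": [0, 0, 0], "grip": -0.2},
    {"dp": [0, 0, 0], "turn": [0, 0, 0], "grip": -0.2}
  ],
  "grip_force": 30
}}

```text
clock: 3.45
position: [0.3955, 0.2075, 0.1804]
ee_rot: [0.684, 0.185, 0.682, -0.184]
contact_force: [-0.5, -0.3, 7.8]
width: 0.0523
```

>>> {"op": "arm_command", "data": {
  "targets": [
    {"dp": [-0.02, 0, 0], "turn": [0, 0, 0], "grip": -0.2},
    {"dp": [-0.03, 0, 0], "turn": [0, 0, 0], "grip": -0.2},
    {"dp": [-0.03, 0, 0], "turn": [0, 0, 0], "grip": -0.2},
    {"dp": [0, 0, 0], "turn": [0, 0, 0], "grip": -0.2}
  ]
}}

```text
clock: 3.85
position: [0.3963, 0.208, 0.2629]
ee_rot: [0.686, 0.186, 0.68, -0.183]
contact_force: [-0.2, 0.7, -1.4]
width: 0.0528
```

Run:
```python
from h import *
report()
plan([(.45,.25,.28,45),(.595,.272,.28,29),(.595,.272,.20,29)],step=.04)
```

```text
t 3.85 pos [0.3963, 0.208, 0.2629] jawyaw 59.76 xaxis [0.0095, 0.0031, -1.0] F [-0.2, 0.7, -1.4] w 0.0528 q [19.0, 13.0, 114.0, -0.0, 53.0, -41.0]
-> [0.45, 0.25, 0.28, 45] rows 2
  {"dp":[-0.008, 0.032, 0.013],"turn":[7.4, 0.2, -0.2]}
  {"dp":[-0.009, 0.033, 0.008],"turn":[7.4, 0.2, -0.2]}
-> [0.595, 0.272, 0.28, 29] rows 4
  {"dp":[0.0, 0.029, 0.022],"turn":[4.0, -0.0, -0.0]}
  {"dp":[0.0, 0.031, 0.02],"turn":[4.0, -0.0, -0.0]}
  {"dp":[0.0, 0.032, 0.017],"turn":[4.0, -0.0, -0.0]}
  {"dp":[0.0, 0.034, 0.015],"turn":[4.0, -0.0, -0.0]}
-> [0.595, 0.272, 0.2, 29] rows 3
  {"dp":[0.027, -0.0, 0.0],"turn":[-0.0, -0.0, -0.0]}
  {"dp":[0.027, -0.0, 0.0],"turn":[-0.0, -0.0, -0.0]}
  {"dp":[0.026, -0.0, 0.0],"turn":[-0.0, -0.0, -0.0]}
```

>>> {"op": "arm_command", "data": {
  "targets": [
    {"dp": [-0.008, 0.032, 0.013], "turn": [7.4, 0.2, -0.2], "grip": -0.2},
    {"dp": [-0.009, 0.033, 0.008], "turn": [7.4, 0.2, -0.2], "grip": -0.2},
    {"dp": [0, 0.029, 0.022], "turn": [4, 0, 0], "grip": -0.2},
    {"dp": [0, 0.031, 0.02], "turn": [4, 0, 0], "grip": -0.2},
    {"dp": [0, 0.032, 0.017], "turn": [4, 0, 0], "grip": -0.2},
    {"dp": [0, 0.034, 0.015], "turn": [4, 0, 0], "grip": -0.2},
    {"dp": [0, 0, 0], "turn": [0, 0, 0], "grip": -0.2}
  ]
}}

```text
clock: 4.55
position: [0.5981, 0.2717, 0.2731]
ee_rot: [0.607, 0.359, 0.61, -0.361]
contact_force: [-0.7, -0.3, -0.3]
width: 0.0532
```

Run:
```python
from h import *
from rig import manip
import pickle
report(); c=cal('wrist'); im=manip.get_image('wrist')[:,:,::-1]; cv2.imwrite('pics/w3.png',im);pickle.dump(c,open('w3.pkl','wb'))
plan([(.595,.272,.21,29),(.595,.272,.187,29)],step=.04)
```

```text
t 4.55 pos [0.5981, 0.2717, 0.2731] jawyaw 28.83 xaxis [-0.005, -0.0004, -1.0] F [-0.7, -0.3, -0.3] w 0.0532 q [18.0, 28.0, 86.0, 0.0, 66.0, -11.0]
-> [0.595, 0.272, 0.21, 29] rows 2
  {"dp":[0.031, 0.0, -0.0],"turn":[-0.0, -0.1, 0.3]}
  {"dp":[0.032, 0.0, -0.001],"turn":[-0.0, -0.1, 0.3]}
-> [0.595, 0.272, 0.187, 29] rows 1
  {"dp":[0.023, 0.0, 0.0],"turn":[-0.1, 0.0, -0.1]}
```

View pics/w3.png

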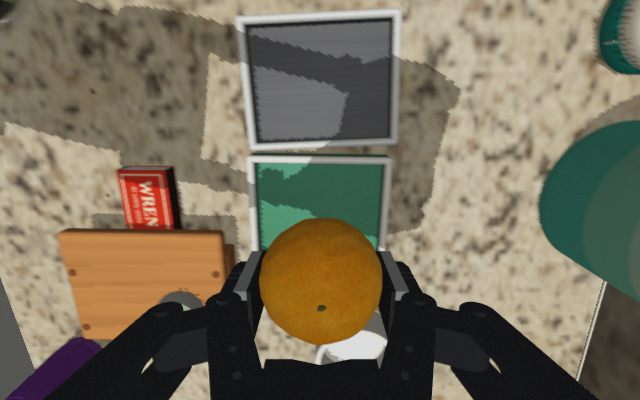

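Run:
```python
from h import *
import pickle
c=pickle.load(open('w3.pkl','rb')); im=cv2.imread('pics/w3.png')
P=onz(c,[(247,157),(392,156)],.021); d=P[1]-P[0]; print('green edge',P.round(4).tolist(),np.linalg.norm(d),np.degrees(np.arctan2(d[1],d[0]))); u=d/np.linalg.norm(d); n=np.array([u[1],-u[0],0]); print('ctr',P.mean(0)+.042*n)
P=onz(c,[(237,17),(401,11),(397,148),(247,149)],.021); print('grey',P.mean(0).round(4),np.degrees(np.arctan2(*(P[2]-P[3])[[1,0]])),np.degrees(np.arctan2(*(P[1]-P[0])[[1,0]])),[round(np.linalg.norm(P[i]-P[i-1]),4) for i in range(4)])
cv2.imwrite('pics/w3c.png',cv2.resize(im[150:250,50:250],None,fx=4,fy=4,interpolation=cv2.INTER_CUBIC))
```

```text
green edge [[0.5314, 0.2834, 0.021], [0.6211, 0.3336, 0.021]] 0.1028243697282393 29.26960900634249
ctr [0.59675974 0.27186171 0.021     ]
grey [0.554  0.3503 0.021 ] 29.247570508875636 30.62512292729032 [np.float64(0.0821), np.float64(0.1023), np.float64(0.0846), np.float64(0.1055)]
```

View pics/w3c.png

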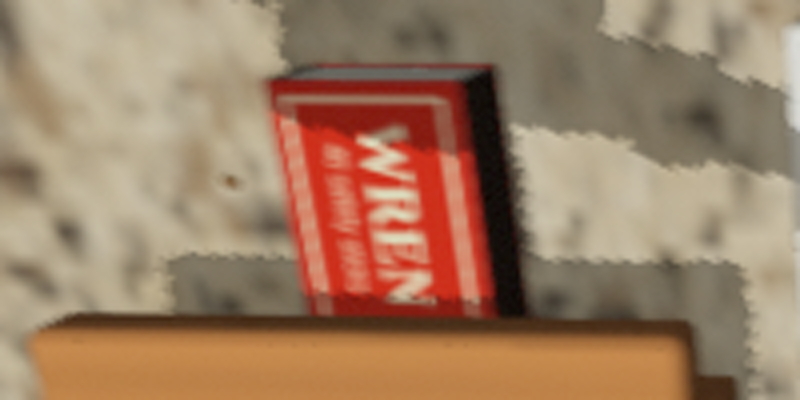

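>>> {"op": "arm_command", "data": {
  "targets": [
    {"dp": [0.03, -0.001, 0], "turn": [0, 0, 0.3], "grip": -0.2},
    {"dp": [0.03, 0, 0], "turn": [0, 0, 0], "grip": -0.2},
    {"dp": [0.02, 0, 0], "turn": [0, 0, 0], "grip": -0.2},
    {"dp": [0, 0, 0], "turn": [0, 0, 0], "grip": -0.2}
  ]
}}

```text
clock: 5.0
position: [0.5894, 0.2702, 0.1906]
ee_rot: [0.605, 0.356, 0.613, -0.362]
contact_force: [-1.1, -0.1, -1.3]
width: 0.0524
```

Run:
```python
from h import *
import pickle
report()
c=pickle.load(open('w3.pkl','rb'))
P=onz(c,[(117.5,170.5),(166.7,170),(174,229),(126,229)],.016); print(P.round(4).tolist(),[(round(1000*np.linalg.norm(P[i]-P[i-1]),1),np.degrees(np.arctan2(*(P[i]-P[i-1])[[1,0]])).round(1)) for i in range(4)])
```

```text
t 5.0 pos [0.5894, 0.2702, 0.1906] jawyaw 28.98 xaxis [-0.0139, -0.0017, -0.9999] F [-1.1, -0.1, -1.3] w 0.0524 q [18.0, 32.0, 92.0, 0.0, 56.0, -11.0]
[[0.4513, 0.2269, 0.016], [0.4829, 0.2448, 0.016], [0.5044, 0.2032, 0.016], [0.4715, 0.185, 0.016]] [(np.float64(46.5), np.float64(115.8)), (np.float64(36.4), np.float64(29.5)), (np.float64(46.8), np.float64(-62.7)), (np.float64(37.6), np.float64(-151.1))]
```

>>> {"op": "arm_command", "data": {
  "targets": [
    {"dp": [0, 0.004, 0], "turn": [0, 0, 0.4], "grip": -0.2},
    {"dp": [0.002, 0.003, 0], "turn": [0, 0, 0.4], "grip": -0.2},
    {"dp": [0.003, 0, 0], "turn": [0, 0, 0], "grip": -0.2},
    {"dp": [0, 0, 0], "turn": [0, 0, 0], "grip": -0.2}
  ]
}}

```text
clock: 5.4
position: [0.5986, 0.2744, 0.1897]
ee_rot: [0.61, 0.363, 0.608, -0.355]
contact_force: [-0.4, 0.5, -1.1]
width: 0.0531
```

Run:
```python
from h import *
report()
```

```text
t 5.4 pos [0.5986, 0.2744, 0.1897] jawyaw 28.94 xaxis [0.0079, 0.0082, -0.9999] F [-0.4, 0.5, -1.1] w 0.0531 q [18.0, 33.0, 92.0, 0.0, 55.0, -11.0]
```

>>> {"op": "arm_command", "data": {
  "targets": [
    {"dp": [0.003, 0, 0], "turn": [0, 0, 0], "grip": -0.2},
    {"dp": [0.002, 0, 0], "turn": [0, 0, 0], "grip": -0.2},
    {"dp": [0, 0, 0], "turn": [0, 0, 0], "grip": -0.2}
  ]
}}

```text
clock: 5.7
position: [0.5985, 0.2744, 0.1846]
ee_rot: [0.61, 0.363, 0.608, -0.355]
contact_force: [-1.1, -0.4, 1.2]
width: 0.0527
```

Run:
```python
from h import *
report();report()
```

```text
t 5.7 pos [0.5985, 0.2744, 0.1846] jawyaw 28.93 xaxis [0.0073, 0.0082, -0.9999] F [-1.1, -0.4, 1.2] w 0.0527 q [18.0, 33.0, 92.0, 0.0, 55.0, -11.0]
t 5.7 pos [0.5985, 0.2744, 0.1846] jawyaw 28.93 xaxis [0.0073, 0.0082, -0.9999] F [-1.1, -0.4, 1.2] w 0.0527 q [18.0, 33.0, 92.0, 0.0, 55.0, -11.0]
```

>>> {"op": "arm_command", "data": {
  "targets": [
    {"dp": [0, 0, 0], "turn": [0, 0, 0], "grip": 0.4},
    {"dp": [0, 0, 0], "turn": [0, 0, 0], "grip": 0.4},
    {"dp": [0, 0, 0], "turn": [0, 0, 0], "grip": 0.4},
    {"dp": [-0.02, 0, 0], "turn": [0, -0.2, -0.2], "grip": 0.4},
    {"dp": [-0.035, 0, 0], "turn": [0, 0, 0], "grip": 0.4},
    {"dp": [-0.04, 0, 0], "turn": [0, 0, 0], "grip": 0.5},
    {"dp": [-0.03, 0, 0], "turn": [0, 0, 0], "grip": 0.6},
    {"dp": [0, 0, 0], "turn": [0, 0, 0], "grip": 0.6}
  ]
}}

```text
clock: 6.5
position: [0.5993, 0.2743, 0.3145]
ee_rot: [0.613, 0.364, 0.605, -0.354]
contact_force: [0.9, 0.1, -0.6]
width: 0.0683
```

Run:
```python
from h import *
from rig import manip
report(); im=manip.get_image('wrist')[:,:,::-1]; cv2.imwrite('pics/w4.png',im)
plan([(.50,.33,.31,75),(.418,.378,.31,118)])
```

```text
t 6.5 pos [0.5993, 0.2743, 0.3145] jawyaw 28.94 xaxis [0.0156, 0.0065, -0.9999] F [0.9, 0.1, -0.6] w 0.0683 q [19.0, 26.0, 84.0, 0.0, 70.0, -10.0]
-> [0.5, 0.33, 0.31, 75] rows 6
  {"dp":[0.0, -0.01, -0.016],"turn":[-7.7, 0.1, -0.1]}
  {"dp":[0.0, -0.008, -0.017],"turn":[-7.7, 0.1, -0.1]}
  {"dp":[0.0, -0.005, -0.018],"turn":[-7.7, 0.1, -0.1]}
  {"dp":[0.0, -0.003, -0.019],"turn":[-7.7, 0.1, -0.1]}
  {"dp":[0.001, 0.0, -0.019],"turn":[-7.7, 0.1, -0.1]}
  {"dp":[0.001, 0.003, -0.018],"turn":[-7.7, 0.1, -0.1]}
-> [0.418, 0.378, 0.31, 118] rows 6
  {"dp":[0.0, 0.004, -0.015],"turn":[-7.1, -0.0, -0.0]}
  {"dp":[0.0, 0.006, -0.015],"turn":[-7.1, -0.0, -0.0]}
  {"dp":[0.0, 0.008, -0.014],"turn":[-7.1, -0.0, -0.0]}
  {"dp":[0.0, 0.01, -0.013],"turn":[-7.1, -0.0, -0.0]}
  {"dp":[0.0, 0.011, -0.011],"turn":[-7.1, -0.0, -0.0]}
  {"dp":[0.0, 0.012, -0.01],"turn":[-7.1, -0.0, -0.0]}
```

View pics/w4.png

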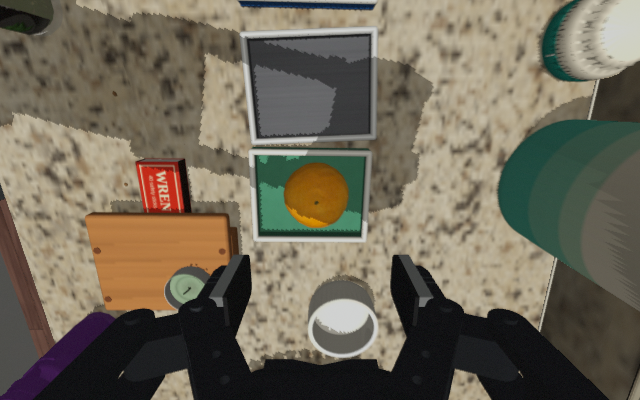

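The mandarin at (317,195) rests inside the green tray. The salt shaker is next.

>>> {"op": "arm_command", "data": {
  "targets": [
    {"dp": [0, -0.01, -0.016], "turn": [-7.7, 0.1, -0.1], "grip": 0.6},
    {"dp": [0, -0.008, -0.017], "turn": [-7.7, 0.1, -0.1], "grip": 0.6},
    {"dp": [0, -0.005, -0.018], "turn": [-7.7, 0.1, -0.1], "grip": 0.6},
    {"dp": [0, -0.003, -0.019], "turn": [-7.7, 0.1, -0.1], "grip": 0.6},
    {"dp": [0, 0, -0.019], "turn": [-7.7, 0.1, -0.1], "grip": 0.6},
    {"dp": [0, 0.003, -0.018], "turn": [-7.7, 0.1, -0.1], "grip": 0.6}
  ]
}}

```text
clock: 7.15
position: [0.4986, 0.3298, 0.3073]
ee_rot: [0.697, 0.089, 0.706, -0.09]
contact_force: [0.2, -0.0, 0.0]
width: 0.0688
```

>>> {"op": "arm_command", "data": {
  "targets": [
    {"dp": [0, 0.004, -0.015], "turn": [-7.1, 0, 0], "grip": 0.6},
    {"dp": [0, 0.006, -0.015], "turn": [-7.1, 0, 0], "grip": 0.6},
    {"dp": [0, 0.008, -0.014], "turn": [-7.1, 0, 0], "grip": 0.6},
    {"dp": [0, 0.01, -0.013], "turn": [-7.1, 0, 0], "grip": 0.6},
    {"dp": [0, 0.011, -0.011], "turn": [-7.1, 0, 0], "grip": 0.6},
    {"dp": [0, 0.012, -0.01], "turn": [-7.1, 0, 0], "grip": 0.6},
    {"dp": [0, 0, 0], "turn": [0, 0, 0], "grip": 0.6}
  ]
}}

```text
clock: 7.85
position: [0.4157, 0.3782, 0.3084]
ee_rot: [0.682, -0.169, 0.691, 0.171]
contact_force: [0.4, -0.2, -0.2]
width: 0.0682
```

Run:
```python
from h import *
from rig import manip
import pickle
report(); c=cal('wrist'); pickle.dump(c,open('w5.pkl','wb')); im=manip.get_image('wrist')[:,:,::-1]; cv2.imwrite('pics/w5.png',im)
print(proj(c,[[.418,.378,z] for z in(0,.09)]))
```

```text
t 7.85 pos [0.4157, 0.3782, 0.3084] jawyaw 117.83 xaxis [-0.0123, -0.0005, -0.9999] F [0.4, -0.2, -0.2] w 0.0682 q [35.0, 19.0, 96.0, 0.0, 66.0, -83.0]
[[317.04295256 197.04725279]
 [316.26762608 235.00560155]]
```

View pics/w5.png

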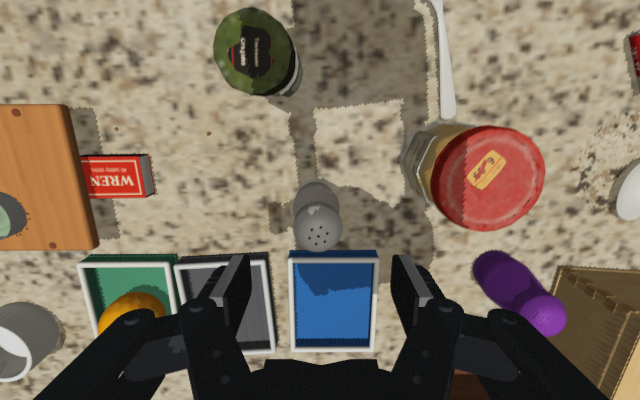

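Run:
```python
from h import *
import pickle
c=pickle.load(open('w5.pkl','rb'))
P=onz(c,[(289,257),(379,257),(376,352),(291,353)],.021); print('blue',P.mean(0).round(4),[(round(1000*np.linalg.norm(P[i]-P[i-1]),1),np.degrees(np.arctan2(*(P[i]-P[i-1])[[1,0]])).round(1)) for i in range(4)])
print('honey lid',onz(c,(488,178),.1),'spice lid',onz(c,(253,52),.105),'dome',onz(c,(318,231),.075))
plan([(.418,.378,.26,118),(.418,.378,.205,118)],step=.03)
```

```text
blue [0.5025 0.4405 0.021 ] [(np.float64(106.9), np.float64(-152.8)), (np.float64(81.8), np.float64(117.7)), (np.float64(105.9), np.float64(29.3)), (np.float64(85.8), np.float64(-61.6))]
honey lid [[0.33568526 0.4483193  0.1       ]] spice lid [[0.33875271 0.30065527 0.105     ]] dome [[0.42041259 0.38049393 0.075     ]]
-> [0.418, 0.378, 0.26, 118] rows 2
  {"dp":[0.024, -0.0, 0.001],"turn":[-0.2, -0.3, -0.1]}
  {"dp":[0.025, -0.001, 0.0],"turn":[-0.2, -0.3, -0.1]}
-> [0.418, 0.378, 0.205, 118] rows 2
  {"dp":[0.027, 0.0, 0.0],"turn":[0.0, 0.0, -0.0]}
  {"dp":[0.028, 0.0, 0.0],"turn":[0.0, 0.0, -0.0]}
```

>>> {"op": "arm_command", "data": {
  "targets": [
    {"dp": [0.024, 0, 0.001], "turn": [-0.2, -0.3, -0.1], "grip": 0.6},
    {"dp": [0.025, 0, 0.002], "turn": [0, -0.3, -0.1], "grip": 0.6},
    {"dp": [0, 0, 0], "turn": [0, 0, 0], "grip": 0.6}
  ]
}}

```text
clock: 8.2
position: [0.4195, 0.3781, 0.2575]
ee_rot: [0.685, -0.17, 0.688, 0.17]
contact_force: [-0.2, -0.6, -0.4]
width: 0.0681
```

Run:
```python
from h import *
from rig import manip
report(); c=cal('wrist'); im=manip.get_image('wrist')[:,:,::-1]; cv2.imwrite('pics/w6.png',im)
print(proj(c,[[.419,.379,z] for z in(0,.09)]))
plan([(.419,.379,.205,118)],step=.03)
```

```text
t 8.2 pos [0.4195, 0.3781, 0.2575] jawyaw 117.79 xaxis [-0.0036, -0.0016, -1.0] F [-0.2, -0.6, -0.4] w 0.0681 q [35.0, 22.0, 100.0, 0.0, 59.0, -83.0]
[[321.25855214 210.5358332 ]
 [321.66518115 269.46800483]]
-> [0.419, 0.379, 0.205, 118] rows 2
  {"dp":[0.027, 0.0, -0.0],"turn":[-0.1, -0.0, -0.0]}
  {"dp":[0.027, 0.001, -0.001],"turn":[-0.1, -0.0, -0.0]}
```

View pics/w6.png

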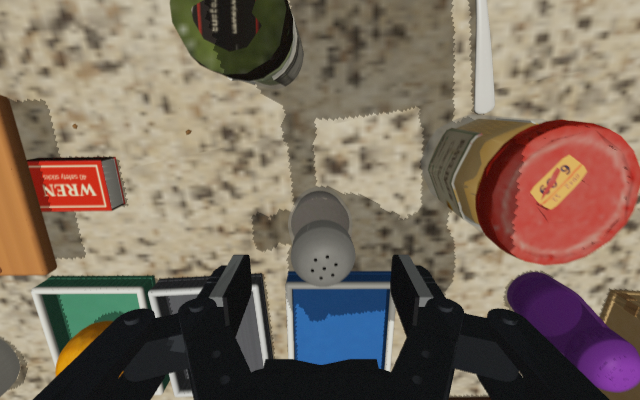

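The dome holes at (323,266) match the prediction (322,269), so the shaker is centred. I'll descend and grip.

>>> {"op": "arm_command", "data": {
  "targets": [
    {"dp": [0.027, 0, 0], "turn": [0, 0, 0], "grip": 0.6},
    {"dp": [0.026, 0, 0], "turn": [0, 0, 0], "grip": 0.6},
    {"dp": [0, 0, 0], "turn": [0, 0, 0], "grip": 0.3},
    {"dp": [0, 0, 0], "turn": [0, 0, 0], "grip": -0.1},
    {"dp": [0, 0, 0], "turn": [0, 0, 0], "grip": -0.3},
    {"dp": [0, 0, 0], "turn": [0, 0, 0], "grip": -0.3},
    {"dp": [0, 0, 0], "turn": [0, 0, 0], "grip": -0.3}
  ],
  "grip_force": 30
}}

```text
clock: 8.95
position: [0.4206, 0.38, 0.2094]
ee_rot: [0.688, -0.169, 0.684, 0.172]
contact_force: [0.7, 0.1, 2.8]
width: 0.0377
```

Run:
```python
from h import *
report()
```

```text
t 8.95 pos [0.4206, 0.38, 0.2094] jawyaw 117.93 xaxis [0.0047, 0.0048, -1.0] F [0.7, 0.1, 2.8] w 0.0377 q [35.0, 25.0, 103.0, 0.0, 52.0, -83.0]
```

>>> {"op": "arm_command", "data": {
  "targets": [
    {"dp": [-0.015, 0, 0], "turn": [0, 0, 0], "grip": -0.3},
    {"dp": [-0.025, 0, 0], "turn": [0, 0, 0], "grip": -0.3},
    {"dp": [-0.01, 0, 0], "turn": [0, 0, 0], "grip": -0.3},
    {"dp": [0, 0, 0], "turn": [0, 0, 0], "grip": -0.3}
  ]
}}

```text
clock: 9.35
position: [0.4204, 0.3799, 0.2599]
ee_rot: [0.689, -0.169, 0.684, 0.172]
contact_force: [-0.5, 0.1, -1.9]
width: 0.0374
```

Run:
```python
from h import *
report()
plan([(.5185,.4607,.26,118.5),(.5185,.4607,.218,118.5)],step=.03)
```

```text
t 9.35 pos [0.4204, 0.3799, 0.2599] jawyaw 117.94 xaxis [0.0058, 0.0057, -1.0] F [-0.5, 0.1, -1.9] w 0.0374 q [35.0, 22.0, 100.0, 0.0, 58.0, -83.0]
-> [0.5185, 0.4607, 0.26, 118.5] rows 5
  {"dp":[0.0, 0.005, 0.025],"turn":[-0.1, 0.1, -0.0]}
  {"dp":[0.0, 0.005, 0.025],"turn":[-0.1, 0.1, -0.0]}
  {"dp":[0.0, 0.005, 0.025],"turn":[-0.1, 0.1, -0.0]}
  {"dp":[0.0, 0.005, 0.025],"turn":[-0.1, 0.1, -0.0]}
  {"dp":[0.0, 0.005, 0.025],"turn":[-0.1, 0.1, -0.0]}
-> [0.5185, 0.4607, 0.218, 118.5] rows 2
  {"dp":[0.021, -0.0, -0.0],"turn":[-0.0, -0.0, -0.1]}
  {"dp":[0.021, -0.0, -0.0],"turn":[-0.0, -0.0, -0.1]}
```

>>> {"op": "arm_command", "data": {
  "targets": [
    {"dp": [0, 0.005, 0.025], "turn": [0, 0, 0], "grip": -0.3},
    {"dp": [0, 0.005, 0.025], "turn": [0, 0, 0], "grip": -0.3},
    {"dp": [0, 0.005, 0.025], "turn": [0, 0, 0], "grip": -0.3},
    {"dp": [0, 0.005, 0.025], "turn": [0, 0, 0], "grip": -0.3},
    {"dp": [0, 0.005, 0.025], "turn": [0, 0, 0], "grip": -0.3},
    {"dp": [0.02, 0, 0], "turn": [0, 0, 0], "grip": -0.3},
    {"dp": [0, 0, 0], "turn": [0, 0, 0], "grip": -0.3}
  ]
}}

```text
clock: 10.05
position: [0.5179, 0.4596, 0.2343]
ee_rot: [0.685, -0.171, 0.688, 0.171]
contact_force: [-0.3, -1.0, -2.1]
width: 0.038
```

Run:
```python
from h import *
from rig import manip
report()
cv2.imwrite('pics/s1.png',cv2.resize(manip.get_image('side')[130:330,190:430,::-1],None,fx=3,fy=3))
cv2.imwrite('pics/w7.png',manip.get_image('wrist')[:,:,::-1])
```

```text
t 10.05 pos [0.5179, 0.4596, 0.2343] jawyaw 117.93 xaxis [-0.0042, -0.0014, -1.0] F [-0.3, -1.0, -2.1] w 0.038 q [36.0, 33.0, 84.0, 0.0, 64.0, -82.0]
```

View pics/s1.png

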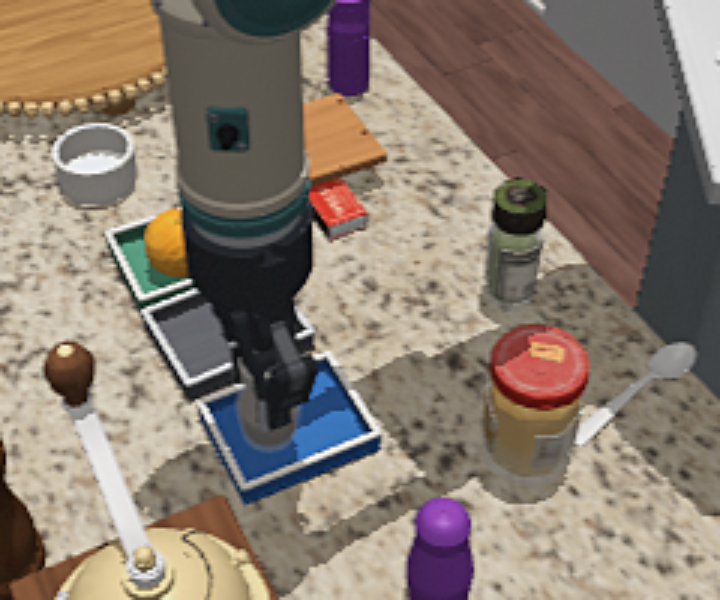

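View pics/w7.png

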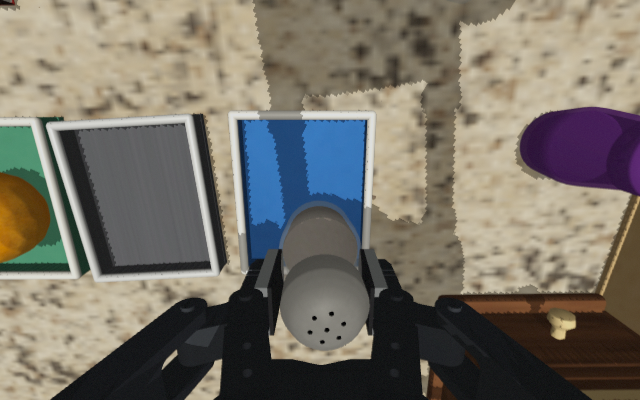

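The salt shaker hangs over the blue tray's far half, base at (320,240), close to the right wall (365). I'll shift 2 mm left and lower.

>>> {"op": "arm_command", "data": {
  "targets": [
    {"dp": [0.008, -0.002, 0], "turn": [0, 0, 0], "grip": -0.3},
    {"dp": [0.008, 0, 0], "turn": [0, 0, 0], "grip": -0.3},
    {"dp": [0.003, 0, 0], "turn": [0, 0, 0], "grip": -0.3},
    {"dp": [0, 0, 0], "turn": [0, 0, 0], "grip": -0.3}
  ]
}}

```text
clock: 10.55
position: [0.5193, 0.4582, 0.2189]
ee_rot: [0.687, -0.17, 0.686, 0.171]
contact_force: [0.0, -1.2, -1.7]
width: 0.0376
```

Run:
```python
from h import *
report()
```

```text
t 10.55 pos [0.5193, 0.4582, 0.2189] jawyaw 117.93 xaxis [0.0011, 0.0025, -1.0] F [0.0, -1.2, -1.7] w 0.0376 q [36.0, 33.0, 85.0, 0.0, 62.0, -82.0]
```

>>> {"op": "arm_command", "data": {
  "targets": [
    {"dp": [0.003, 0, 0], "turn": [0, 0, 0], "grip": -0.3},
    {"dp": [0.002, 0, 0], "turn": [0, 0, 0], "grip": -0.3},
    {"dp": [0, 0, 0], "turn": [0, 0, 0], "grip": -0.3}
  ]
}}

```text
clock: 10.85
position: [0.5196, 0.4585, 0.2144]
ee_rot: [0.687, -0.17, 0.685, 0.172]
contact_force: [0.4, -0.4, -1.2]
width: 0.0378
```

>>> {"op": "arm_command", "data": {
  "targets": [
    {"dp": [0.002, 0, 0], "turn": [0, 0, 0], "grip": -0.3},
    {"dp": [0, 0, 0], "turn": [0, 0, 0], "grip": -0.3}
  ]
}}

```text
clock: 11.05
position: [0.5199, 0.4587, 0.2135]
ee_rot: [0.688, -0.17, 0.685, 0.172]
contact_force: [-0.1, -1.0, 2.7]
width: 0.0377
```

It's seated (upward force 2.7 N). I'll release and lift.

>>> {"op": "arm_command", "data": {
  "targets": [
    {"dp": [0, 0, 0], "turn": [0, 0, 0], "grip": 0.1},
    {"dp": [0, 0, 0], "turn": [0, 0, 0], "grip": 0.4},
    {"dp": [0, 0, 0], "turn": [0, 0, 0], "grip": 0.4},
    {"dp": [-0.02, 0, 0], "turn": [0, 0, 0], "grip": 0.4},
    {"dp": [-0.03, 0, 0], "turn": [0, 0, 0], "grip": 0.4},
    {"dp": [-0.04, 0, 0], "turn": [0, 0, 0], "grip": 0.6},
    {"dp": [-0.02, 0, 0], "turn": [0, 0, 0], "grip": 0.6},
    {"dp": [0, 0, 0], "turn": [0, 0, 0], "grip": 0.6}
  ]
}}

```text
clock: 11.85
position: [0.5203, 0.4588, 0.3268]
ee_rot: [0.69, -0.169, 0.682, 0.173]
contact_force: [0.7, 0.8, 0.8]
width: 0.0685
```

Run:
```python
from h import *
from rig import manip
import pickle
report(); c=cal('wrist'); pickle.dump(c,open('w8.pkl','wb'))
cv2.imwrite('pics/w8.png',manip.get_image('wrist')[:,:,::-1])
plan([(.42,.37,.32,118.5),(.338,.3,.32,118.5)])
```

```text
t 11.85 pos [0.5203, 0.4588, 0.3268] jawyaw 117.94 xaxis [0.0089, 0.008, -0.9999] F [0.7, 0.8, 0.8] w 0.0685 q [36.0, 28.0, 77.0, 0.0, 73.0, -82.0]
-> [0.42, 0.37, 0.32, 118.5] rows 3
  {"dp":[0.001, -0.01, -0.043],"turn":[-0.2, 0.1, -0.0]}
  {"dp":[0.001, -0.011, -0.043],"turn":[-0.2, 0.1, -0.0]}
  {"dp":[0.001, -0.01, -0.044],"turn":[-0.2, 0.1, -0.0]}
-> [0.338, 0.3, 0.32, 118.5] rows 3
  {"dp":[0.0, -0.007, -0.035],"turn":[0.0, 0.0, -0.0]}
  {"dp":[0.0, -0.008, -0.035],"turn":[0.0, 0.0, -0.0]}
  {"dp":[0.0, -0.007, -0.035],"turn":[0.0, 0.0, -0.0]}
```

View pics/w8.png

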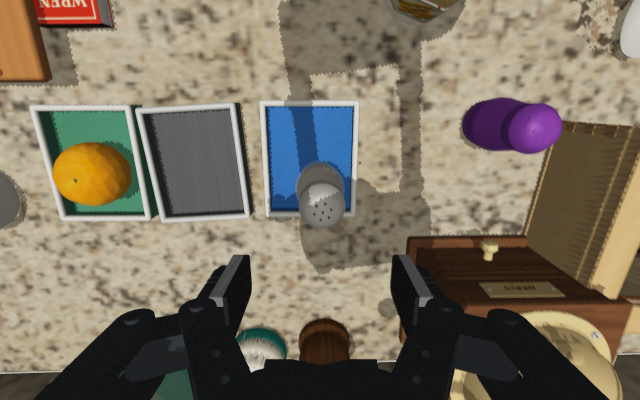

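The salt shaker stands upright in the blue tray at (320,195). On to the spice jar.

>>> {"op": "arm_command", "data": {
  "targets": [
    {"dp": [0.001, -0.01, -0.043], "turn": [-0.2, 0.1, 0], "grip": 0.6},
    {"dp": [0.001, -0.011, -0.043], "turn": [-0.2, 0.1, 0], "grip": 0.6},
    {"dp": [0.001, -0.01, -0.044], "turn": [-0.2, 0.1, 0], "grip": 0.6},
    {"dp": [0, -0.007, -0.035], "turn": [0, 0, 0], "grip": 0.6},
    {"dp": [0, -0.008, -0.035], "turn": [0, 0, 0], "grip": 0.6},
    {"dp": [0, -0.007, -0.035], "turn": [0, 0, 0], "grip": 0.6},
    {"dp": [0, 0, 0], "turn": [0, 0, 0], "grip": 0.6}
  ]
}}

```text
clock: 12.6
position: [0.3329, 0.2968, 0.3172]
ee_rot: [0.681, -0.175, 0.689, 0.174]
contact_force: [1.6, 0.3, -0.4]
width: 0.0683
```

Run:
```python
from h import *
from rig import manip
import pickle
report(); c=cal('wrist'); pickle.dump(c,open('w9.pkl','wb'))
im=manip.get_image('wrist')[:,:,::-1];cv2.imwrite('pics/w9.png',im)
print(proj(c,[[.338,.2995,z] for z in(0,.105)]))
plan([(.338,.2995,.27,118.5),(.338,.2995,.223,118.5)],step=.03)
```

```text
t 12.6 pos [0.3329, 0.2968, 0.3172] jawyaw 118.53 xaxis [-0.0105, -0.0046, -0.9999] F [1.6, 0.3, -0.4] w 0.0683 q [33.0, 9.0, 109.0, 0.0, 63.0, -86.0]
[[319.86113767 198.47366817]
 [319.62490672 244.51793449]]
-> [0.338, 0.2995, 0.27, 118.5] rows 2
  {"dp":[0.024, -0.0, 0.002],"turn":[0.0, -0.2, -0.0]}
  {"dp":[0.024, -0.0, 0.001],"turn":[0.0, -0.2, -0.0]}
-> [0.338, 0.2995, 0.223, 118.5] rows 2
  {"dp":[0.023, -0.0, 0.0],"turn":[0.0, 0.0, -0.0]}
  {"dp":[0.024, -0.0, 0.0],"turn":[0.0, 0.0, -0.0]}
```

View pics/w9.png

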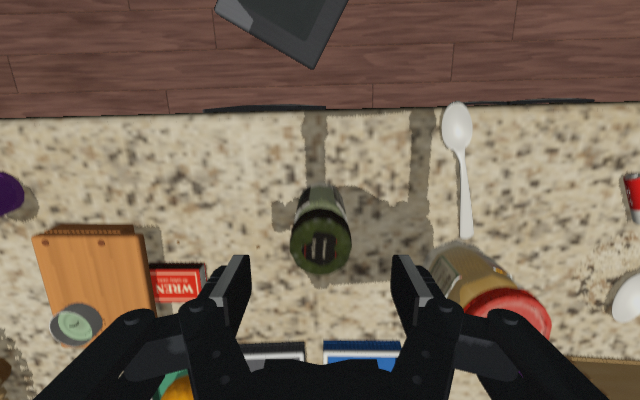

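The lid centre at (320,243) matches the prediction, so I'll descend and grip.

>>> {"op": "arm_command", "data": {
  "targets": [
    {"dp": [0.024, 0, 0.002], "turn": [0, -0.2, 0], "grip": 0.6},
    {"dp": [0.024, 0, 0.001], "turn": [0, -0.2, 0], "grip": 0.6},
    {"dp": [0.023, 0, 0], "turn": [0, 0, 0], "grip": 0.6},
    {"dp": [0.023, 0, 0], "turn": [0, 0, 0], "grip": 0.6},
    {"dp": [0, 0, 0], "turn": [0, 0, 0], "grip": 0.6}
  ]
}}

```text
clock: 13.15
position: [0.34, 0.3014, 0.2221]
ee_rot: [0.685, -0.174, 0.686, 0.175]
contact_force: [-0.3, -0.1, 0.1]
width: 0.0682
```

Run:
```python
from h import *
report()
```

```text
t 13.15 pos [0.34, 0.3014, 0.2221] jawyaw 118.54 xaxis [-0.0024, 0.0001, -1.0] F [-0.3, -0.1, 0.1] w 0.0682 q [33.0, 16.0, 116.0, 0.0, 48.0, -86.0]
```

>>> {"op": "arm_command", "data": {
  "targets": [
    {"dp": [0, 0, -0.002], "turn": [0, 0, 0], "grip": 0.3},
    {"dp": [0, 0, 0], "turn": [0, 0, 0], "grip": 0},
    {"dp": [0, 0, 0], "turn": [0, 0, 0], "grip": -0.3},
    {"dp": [0, 0, 0], "turn": [0, 0, 0], "grip": -0.3},
    {"dp": [0, 0, 0], "turn": [0, 0, 0], "grip": -0.3}
  ],
  "grip_force": 30
}}

```text
clock: 13.65
position: [0.339, 0.301, 0.2262]
ee_rot: [0.688, -0.173, 0.683, 0.176]
contact_force: [-0.2, -0.6, 1.9]
width: 0.0401
```

>>> {"op": "arm_command", "data": {
  "targets": [
    {"dp": [-0.015, 0, 0], "turn": [0, 0, 0], "grip": -0.3},
    {"dp": [-0.025, 0, 0], "turn": [0, 0, 0], "grip": -0.3},
    {"dp": [-0.02, 0, 0], "turn": [0, 0, 0], "grip": -0.3},
    {"dp": [0, 0, 0], "turn": [0, 0, 0], "grip": -0.3}
  ]
}}

```text
clock: 14.05
position: [0.3394, 0.3011, 0.2879]
ee_rot: [0.689, -0.172, 0.681, 0.176]
contact_force: [1.0, 0.3, -0.9]
width: 0.0401
```

Run:
```python
from h import *
report()
plan([(.4859,.4203,.283,118.5),(.4859,.4203,.245,118.5)],step=.03)
```

```text
t 14.05 pos [0.3394, 0.3011, 0.2879] jawyaw 118.54 xaxis [0.0093, 0.0076, -0.9999] F [1.0, 0.3, -0.9] w 0.0401 q [33.0, 11.0, 111.0, 0.0, 57.0, -86.0]
-> [0.4859, 0.4203, 0.283, 118.5] rows 7
  {"dp":[0.001, 0.005, 0.027],"turn":[0.0, 0.1, -0.0]}
  {"dp":[0.001, 0.005, 0.026],"turn":[0.0, 0.1, -0.0]}
  {"dp":[0.001, 0.005, 0.027],"turn":[0.0, 0.1, -0.0]}
  {"dp":[0.001, 0.005, 0.026],"turn":[0.0, 0.1, -0.0]}
  {"dp":[0.001, 0.005, 0.027],"turn":[0.0, 0.1, -0.0]}
  {"dp":[0.001, 0.005, 0.026],"turn":[0.0, 0.1, -0.0]}
  {"dp":[0.0, 0.005, 0.027],"turn":[0.0, 0.1, -0.0]}
-> [0.4859, 0.4203, 0.245, 118.5] rows 2
  {"dp":[0.019, -0.0, -0.0],"turn":[0.0, -0.0, -0.1]}
  {"dp":[0.019, -0.0, -0.0],"turn":[0.0, -0.0, -0.1]}
```

>>> {"op": "arm_command", "data": {
  "targets": [
    {"dp": [0, 0.005, 0.027], "turn": [0, 0.1, 0], "grip": -0.3},
    {"dp": [0, 0.005, 0.026], "turn": [0, 0.1, 0], "grip": -0.3},
    {"dp": [0, 0.005, 0.027], "turn": [0, 0.1, 0], "grip": -0.3},
    {"dp": [0, 0.005, 0.026], "turn": [0, 0.1, 0], "grip": -0.3},
    {"dp": [0, 0.005, 0.027], "turn": [0, 0.1, 0], "grip": -0.3},
    {"dp": [0, 0.005, 0.026], "turn": [0, 0.1, 0], "grip": -0.3},
    {"dp": [0, 0.005, 0.026], "turn": [0, 0, 0], "grip": -0.3},
    {"dp": [0, 0, 0], "turn": [0, 0, 0], "grip": -0.3}
  ]
}}

```text
clock: 14.85
position: [0.4867, 0.4213, 0.2838]
ee_rot: [0.684, -0.174, 0.687, 0.175]
contact_force: [-1.1, 0.1, -1.5]
width: 0.0402
```

Run:
```python
from h import *
from rig import manip
report()
plan([(.4859,.4203,.25,118.5)],step=.03)
cv2.imwrite('pics/s2.png',cv2.resize(manip.get_image('side')[130:330,190:430,::-1],None,fx=3,fy=3))
cv2.imwrite('pics/w10.png',manip.get_image('wrist')[:,:,::-1])
```

```text
t 14.85 pos [0.4867, 0.4213, 0.2838] jawyaw 118.53 xaxis [-0.0036, 0.0004, -1.0] F [-1.1, 0.1, -1.5] w 0.0402 q [35.0, 26.0, 88.0, 0.0, 66.0, -84.0]
-> [0.4859, 0.4203, 0.25, 118.5] rows 2
  {"dp":[0.017, -0.0, -0.001],"turn":[0.0, -0.1, -0.1]}
  {"dp":[0.017, -0.001, -0.0],"turn":[0.0, -0.1, -0.1]}
```

View pics/s2.png

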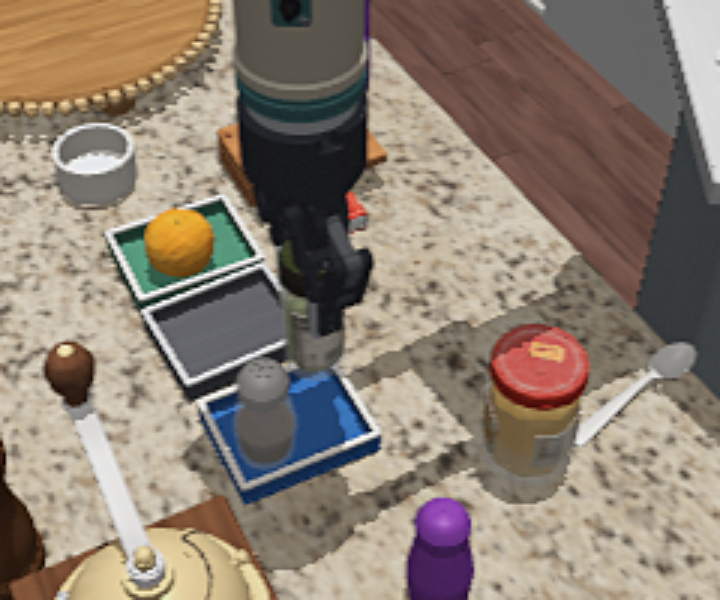

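View pics/w10.png

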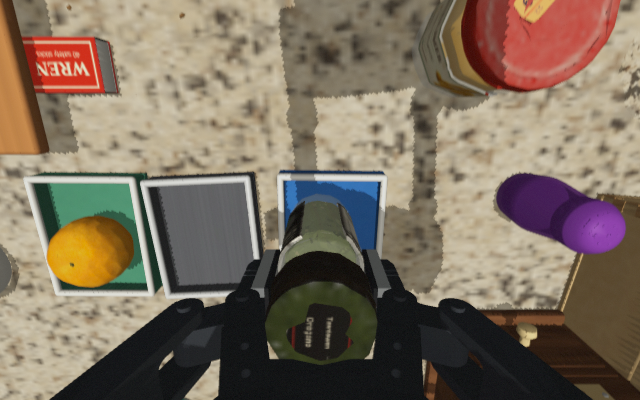

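Both look right: salt upright in the tray's far half, the jar above the near half with its base at (318,215). I'll lower it.

>>> {"op": "arm_command", "data": {
  "targets": [
    {"dp": [0.017, 0, -0.001], "turn": [0, -0.1, 0], "grip": -0.3},
    {"dp": [0.017, -0.001, 0], "turn": [0, 0, 0], "grip": -0.3},
    {"dp": [0.012, 0, 0], "turn": [0, 0, 0], "grip": -0.3},
    {"dp": [0.004, 0, 0], "turn": [0, 0, 0], "grip": -0.3},
    {"dp": [0, 0, 0], "turn": [0, 0, 0], "grip": -0.3}
  ]
}}

```text
clock: 15.45
position: [0.4857, 0.4186, 0.2393]
ee_rot: [0.687, -0.174, 0.683, 0.175]
contact_force: [2.8, -0.3, 12.7]
width: 0.0402
```

Run:
```python
from h import *
report()
```

```text
t 15.45 pos [0.4857, 0.4186, 0.2393] jawyaw 118.57 xaxis [0.0056, 0.0038, -1.0] F [2.8, -0.3, 12.7] w 0.0402 q [35.0, 28.0, 91.0, -0.0, 60.0, -84.0]
```

Contact came about 9 mm early, so I'll look.

Run:
```python
from rig import manip
import cv2
cv2.imwrite('pics/s3.png',cv2.resize(manip.get_image('side')[200:310,230:340,::-1],None,fx=5,fy=5,interpolation=cv2.INTER_CUBIC))
cv2.imwrite('pics/w11.png',manip.get_image('wrist')[:,:,::-1])
```

```text
(no output)
```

View pics/s3.png

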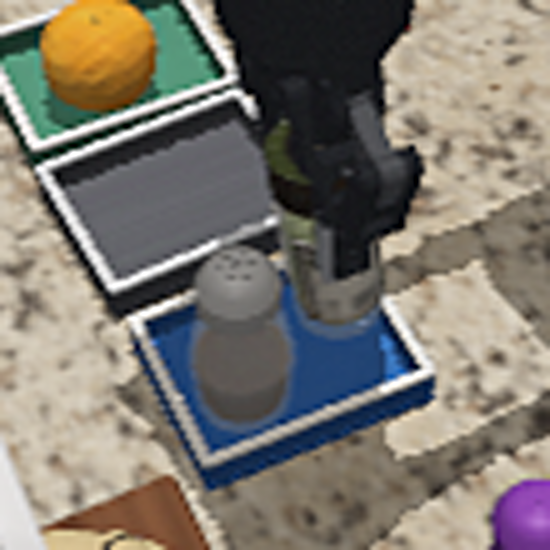

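View pics/w11.png

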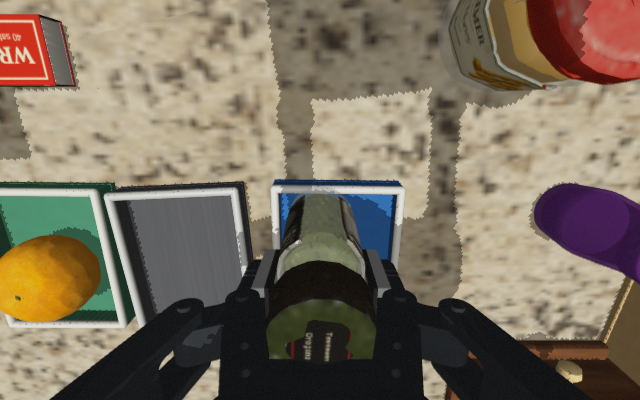

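Run:
```python
from h import *
import pickle
c=pickle.load(open('w8.pkl','rb'))
P=onz(c,[(261,102),(358,101),(355,216),(267,217)],.021); print('blue',P.mean(0).round(4),[(round(1000*np.linalg.norm(P[i]-P[i-1]),1),np.degrees(np.arctan2(*(P[i]-P[i-1])[[1,0]])).round(1)) for i in range(4)])
c=cal('wrist')
P=onz(c,[(272,184),(404,183)],.021); print(P.round(4).tolist(),np.linalg.norm(P[1]-P[0]))
u=np.array([.879,.477,0]);print('ctr from near edge',P.mean(0)+.052*u)
print('proj base ctr @z .013',proj(c,[[.4857,.4186,.013],[.4857-.0205*.879,.4186-.0205*.477,.013]]))
im=cv2.imread('pics/w11.png');cv2.imwrite('pics/w11c.png',cv2.resize(im[170:270,240:420],None,fx=4,fy=4,interpolation=cv2.INTER_CUBIC))
```

```text
blue [0.5028 0.4406 0.021 ] [(np.float64(102.4), np.float64(-152.4)), (np.float64(80.8), np.float64(118.5)), (np.float64(102.3), np.float64(28.5)), (np.float64(82.4), np.float64(-61.4))]
[[0.4748, 0.3791, 0.021], [0.4354, 0.4503, 0.021]] 0.08137212793468936
ctr from near edge [0.50079772 0.43953462 0.021     ]
proj base ctr @z .013 [[319.80157283 222.15799143]
 [319.82241068 192.71927159]]
```

View pics/w11c.png

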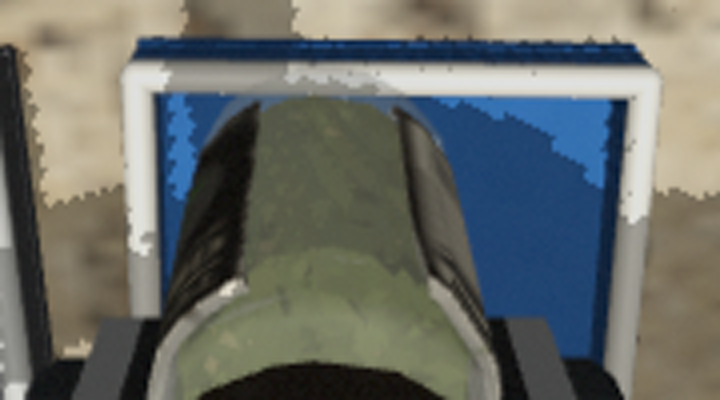

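The jar's base overlaps the near rim (crop row ~80), so it caught on the bead. I'll raise it, shift 5 mm inward and lower again.

>>> {"op": "arm_command", "data": {
  "targets": [
    {"dp": [-0.008, 0, 0], "turn": [0, 0, 0], "grip": -0.3},
    {"dp": [-0.012, 0, 0], "turn": [0, 0, 0], "grip": -0.3},
    {"dp": [0, 0, 0.003], "turn": [0, 0, 0], "grip": -0.3},
    {"dp": [0, 0, 0.003], "turn": [0, 0, 0], "grip": -0.3},
    {"dp": [0, 0, 0], "turn": [0, 0, 0], "grip": -0.3}
  ]
}}

```text
clock: 16.05
position: [0.4892, 0.4212, 0.2548]
ee_rot: [0.684, -0.174, 0.687, 0.175]
contact_force: [-0.7, 0.7, -1.1]
width: 0.0401
```

Run:
```python
from h import *
from rig import manip
report()
s,R=st();d=s['position'][:2]-[.5022,.4405];print('local',d@[.879,.477],d@[-.477,.879])
cv2.imwrite('pics/s4.png',cv2.resize(manip.get_image('side')[190:310,230:340,::-1],None,fx=4.5,fy=4.5,interpolation=cv2.INTER_CUBIC))
cv2.imwrite('pics/w12.png',manip.get_image('wrist')[:,:,::-1])
```

```text
t 16.05 pos [0.4892, 0.4212, 0.2548] jawyaw 118.54 xaxis [-0.0045, -0.0004, -1.0] F [-0.7, 0.7, -1.1] w 0.0401 q [35.0, 28.0, 89.0, 0.0, 63.0, -84.0]
local -0.02064654463929032 -0.01070731819126745
```

View pics/s4.png

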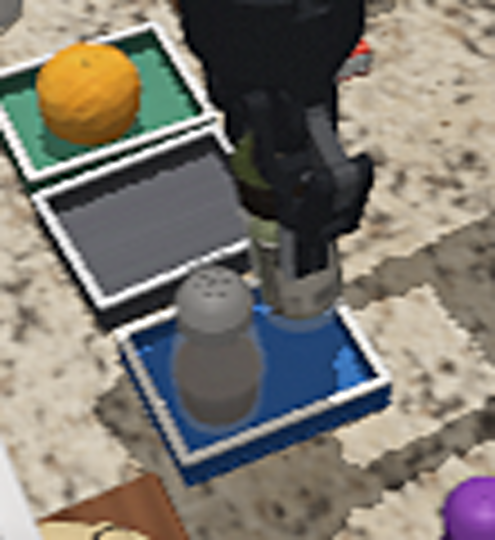

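View pics/w12.png

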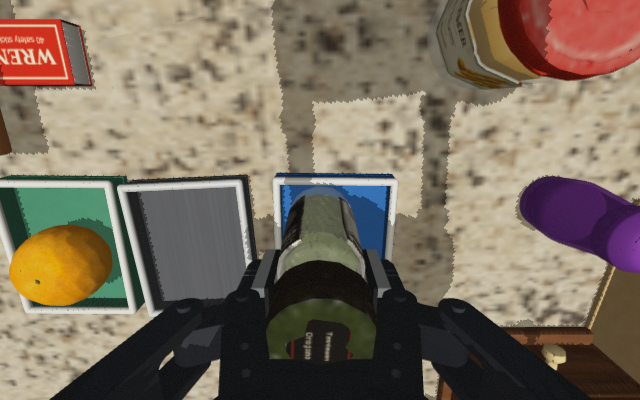

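Run:
```python
from h import *
c=cal('wrist'); s,R=st(); p=s['position']
u=np.array([.879,.477,0]); v=np.array([-.477,.879,0])
for dz in(.226,.218):
  for z0 in (0,.105):
    b=p-[0,0,dz]; b=b+[0,0,z0]; print(dz,z0,proj(c,[b-.0205*u,b+.0205*u,b-.0205*v,b+.0205*v]).round(0).tolist())
print('rim inner near', proj(c,[np.array([.5022,.4405,.021])-.048*u]))
im=cv2.imread('pics/w12.png');cv2.imwrite('pics/w12c.png',cv2.resize(im[165:375,240:410],None,fx=2.8,fy=2.8,interpolation=cv2.INTER_CUBIC))
```

```text
0.226 0 [[319.0, 197.0], [319.0, 254.0], [289.0, 226.0], [350.0, 226.0]]
0.226 0.105 [[319.0, 285.0], [319.0, 382.0], [260.0, 336.0], [377.0, 336.0]]
0.218 0 [[319.0, 200.0], [319.0, 259.0], [288.0, 231.0], [351.0, 231.0]]
0.218 0.105 [[319.0, 299.0], [319.0, 402.0], [256.0, 354.0], [382.0, 353.0]]
rim inner near [[335.5141412 184.0814857]]
```

View pics/w12c.png

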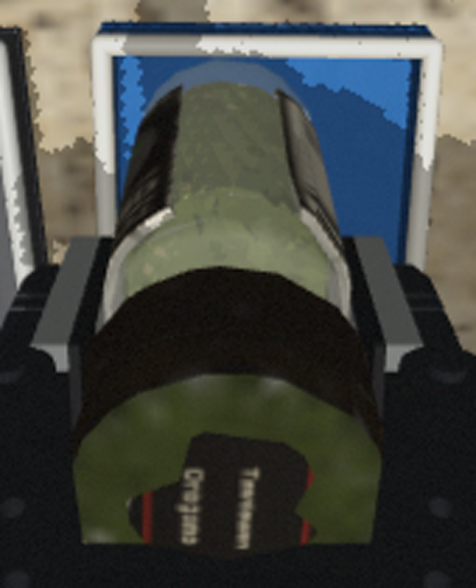

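Measured against the projection, the jar has pitched about 8° in the jaws: base near edge at row 187 (expected 197) and lid top edge at 299 (expected 285). I'll raise it and pitch the tool back about the grasp point.

>>> {"op": "arm_command", "data": {
  "targets": [
    {"dp": [-0.015, 0, 0], "turn": [0, 0, 0], "grip": -0.3},
    {"dp": [0, 0, -0.011], "turn": [0, -4, 0], "grip": -0.3},
    {"dp": [0, 0, -0.011], "turn": [0, -4, 0], "grip": -0.3},
    {"dp": [0, 0, 0], "turn": [0, 0, 0], "grip": -0.3}
  ]
}}

```text
clock: 16.55
position: [0.4676, 0.4096, 0.2691]
ee_rot: [0.729, -0.162, 0.638, 0.186]
contact_force: [-0.5, 0.2, -0.1]
width: 0.04
```

Run:
```python
from h import *
from rig import manip
report();s,R=st(); g=s['position']+.152*R[:,0]; d=g[:2]-[.5022,.4405]; print('grasp',g,'local',d@[.879,.477],d@[-.477,.879])
for n in('side','scene'):
  cv2.imwrite(f'pics/{n}5.png',cv2.resize(manip.get_image(n)[(170 if n=='side' else 150):(300 if n=='side' else 260),(230 if n=='side' else 210):(360 if n=='side' else 340),::-1],None,fx=5,fy=5,interpolation=cv2.INTER_CUBIC))
```

```text
t 16.55 pos [0.4676, 0.4096, 0.2691] jawyaw 118.57 xaxis [0.1155, 0.0645, -0.9912] F [-0.5, 0.2, -0.1] w 0.04 q [35.0, 24.0, 95.0, -1.0, 54.0, -83.0]
grasp [0.4851692  0.41938879 0.11846587] local -0.025040123514650844 -0.010433057694343283
```

View pics/side5.png

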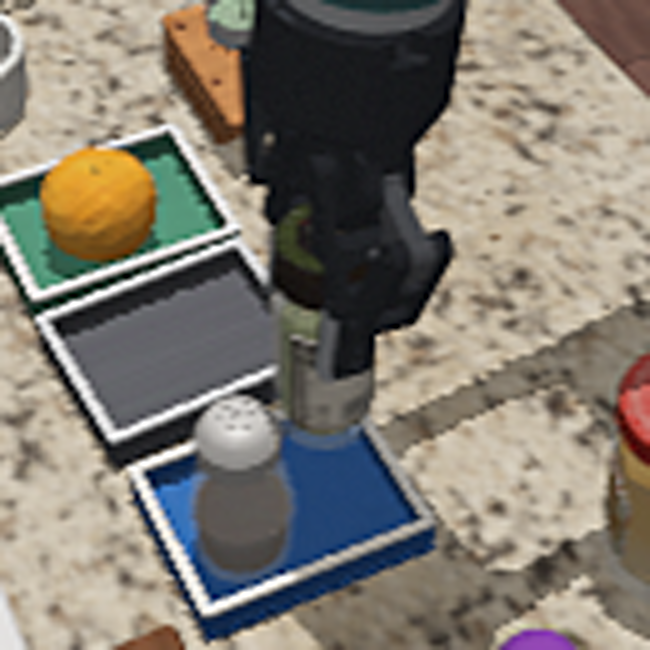

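View pics/scene5.png

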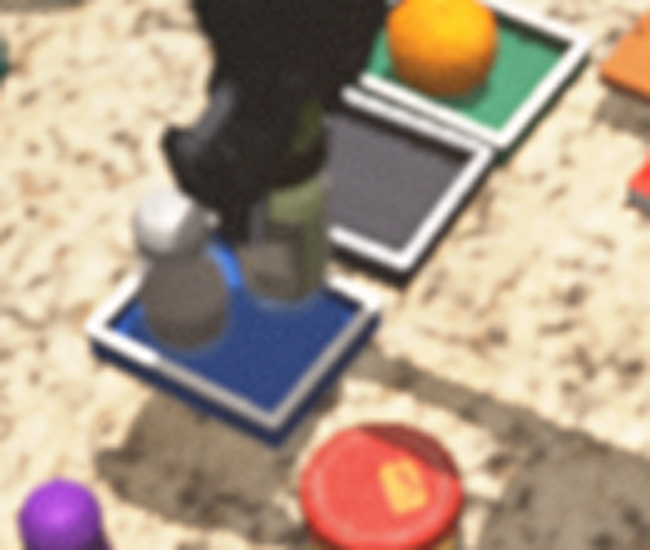

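Run:
```python
from h import *
plan([(.4711,.4115,.269,None),(.4711,.4115,.234,None)],step=.015)
```

```text
-> [0.4711, 0.4115, 0.269, None] rows 1
  {"dp":[0.001, 0.0, 0.002],"turn":[0.0, 0.0, 0.0]}
-> [0.4711, 0.4115, 0.234, None] rows 3
  {"dp":[0.012, -0.0, -0.002],"turn":[0.0, 0.0, 0.0]}
  {"dp":[0.011, -0.0, -0.002],"turn":[0.0, 0.0, 0.0]}
  {"dp":[0.012, -0.0, -0.001],"turn":[0.0, 0.0, 0.0]}
```

>>> {"op": "arm_command", "data": {
  "targets": [
    {"dp": [0, 0, 0.003], "turn": [0, 0, 0], "grip": -0.3},
    {"dp": [0.012, 0, -0.002], "turn": [0, 0, 0], "grip": -0.3},
    {"dp": [0.012, 0, -0.002], "turn": [0, 0, 0], "grip": -0.3},
    {"dp": [0, 0, 0], "turn": [0, 0, 0], "grip": -0.3}
  ]
}}

```text
clock: 17.05
position: [0.471, 0.4111, 0.2427]
ee_rot: [0.728, -0.162, 0.639, 0.186]
contact_force: [-0.9, -1.4, -0.8]
width: 0.0402
```

Run:
```python
from h import *
from rig import manip
report();s,R=st(); g=s['position']+.152*R[:,0]; d=g[:2]-[.5022,.4405]; print('grasp',g,'local',d@[.879,.477],d@[-.477,.879])
for n in('side','wrist'):
  im=manip.get_image(n)[:,:,::-1]
  cv2.imwrite(f'pics/{n}6.png',cv2.resize(im[180:300,230:350] if n=='side' else im[150:350,220:420],None,fx=5 if n=='side' else 3,fy=5 if n=='side' else 3,interpolation=cv2.INTER_CUBIC))
```

```text
t 17.05 pos [0.471, 0.4111, 0.2427] jawyaw 118.52 xaxis [0.1133, 0.0629, -0.9916] F [-0.9, -1.4, -0.8] w 0.0402 q [35.0, 25.0, 96.0, -1.0, 51.0, -83.0]
grasp [0.48825317 0.42069246 0.09193304] local -0.02170746590346673 -0.010758191256056445
```

View pics/side6.png

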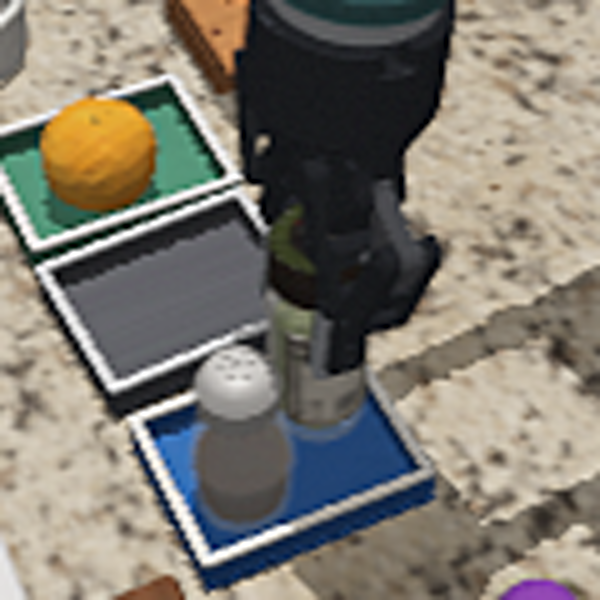

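View pics/wrist6.png

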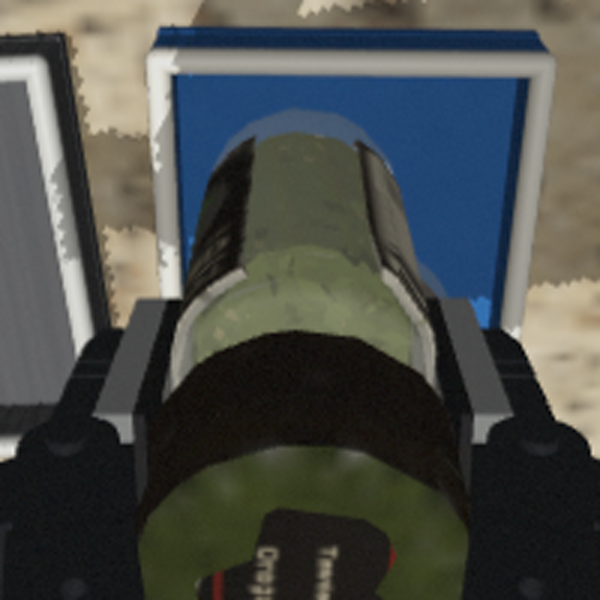

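The base now clears the near rim by about 6 mm, at crop row 110 against a rim inner edge of 78. I'll lower.

>>> {"op": "arm_command", "data": {
  "targets": [
    {"dp": [0.007, 0, -0.001], "turn": [0, 0, 0], "grip": -0.3},
    {"dp": [0.004, 0, -0.001], "turn": [0, 0, 0], "grip": -0.3},
    {"dp": [0, 0, 0], "turn": [0, 0, 0], "grip": -0.3}
  ]
}}

```text
clock: 17.45
position: [0.471, 0.4113, 0.2339]
ee_rot: [0.73, -0.162, 0.638, 0.186]
contact_force: [-0.8, -0.2, -0.6]
width: 0.04
```

>>> {"op": "arm_command", "data": {
  "targets": [
    {"dp": [0.003, 0, 0], "turn": [0, 0, 0], "grip": -0.3},
    {"dp": [0, 0, 0], "turn": [0, 0, 0], "grip": -0.3}
  ]
}}

```text
clock: 17.65
position: [0.4716, 0.4117, 0.2315]
ee_rot: [0.73, -0.161, 0.637, 0.186]
contact_force: [0.6, -0.6, -1.0]
width: 0.04
```

>>> {"op": "arm_command", "data": {
  "targets": [
    {"dp": [0.003, 0, 0], "turn": [0, 0, 0], "grip": -0.3},
    {"dp": [0, 0, 0], "turn": [0, 0, 0], "grip": -0.3}
  ]
}}

```text
clock: 17.85
position: [0.472, 0.4119, 0.2285]
ee_rot: [0.73, -0.161, 0.637, 0.186]
contact_force: [0.5, 0.5, -1.2]
width: 0.0403
```

>>> {"op": "arm_command", "data": {
  "targets": [
    {"dp": [0.002, 0, 0], "turn": [0, 0, 0], "grip": -0.3},
    {"dp": [0, 0, 0], "turn": [0, 0, 0], "grip": -0.3}
  ]
}}

```text
clock: 18.05
position: [0.4724, 0.4122, 0.2269]
ee_rot: [0.73, -0.161, 0.637, 0.186]
contact_force: [-0.1, 0.4, -0.2]
width: 0.0404
```

>>> {"op": "arm_command", "data": {
  "targets": [
    {"dp": [0.002, 0, 0], "turn": [0, 0, 0], "grip": -0.3},
    {"dp": [0, 0, 0], "turn": [0, 0, 0], "grip": -0.3}
  ]
}}

```text
clock: 18.25
position: [0.473, 0.4125, 0.2264]
ee_rot: [0.731, -0.161, 0.636, 0.187]
contact_force: [-0.5, -0.6, 7.2]
width: 0.0403
```

Run:
```python
from h import *
from rig import manip
report()
for n in('side','wrist'):
  im=manip.get_image(n)[:,:,::-1]
  cv2.imwrite(f'pics/{n}7.png',cv2.resize(im[180:300,230:350] if n=='side' else im[150:350,220:420],None,fx=5 if n=='side' else 3,fy=5 if n=='side' else 3,interpolation=cv2.INTER_CUBIC))
report()
```

```text
t 18.25 pos [0.473, 0.4125, 0.2264] jawyaw 118.55 xaxis [0.1207, 0.0676, -0.9904] F [-0.5, -0.6, 7.2] w 0.0403 q [35.0, 27.0, 97.0, -1.0, 48.0, -83.0]
t 18.35 pos [0.473, 0.4124, 0.2264] jawyaw 118.55 xaxis [0.1208, 0.0677, -0.9904] F [-0.6, -0.3, 7.3] w 0.0403 q [35.0, 27.0, 97.0, -1.0, 48.0, -83.0]
```

View pics/side7.png

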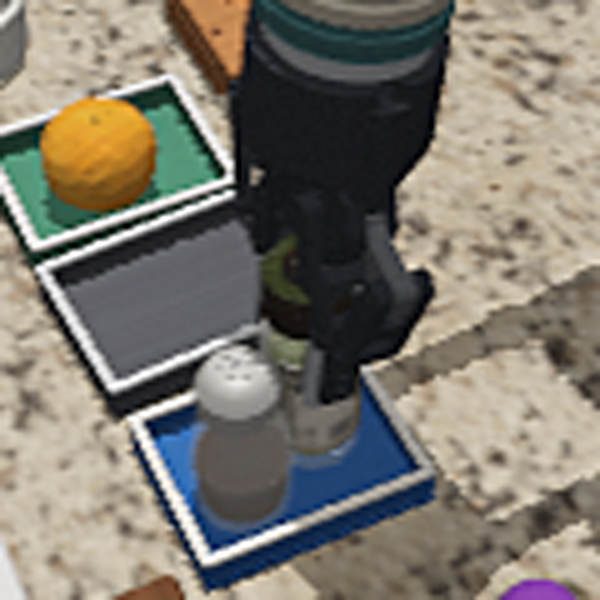

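View pics/wrist7.png

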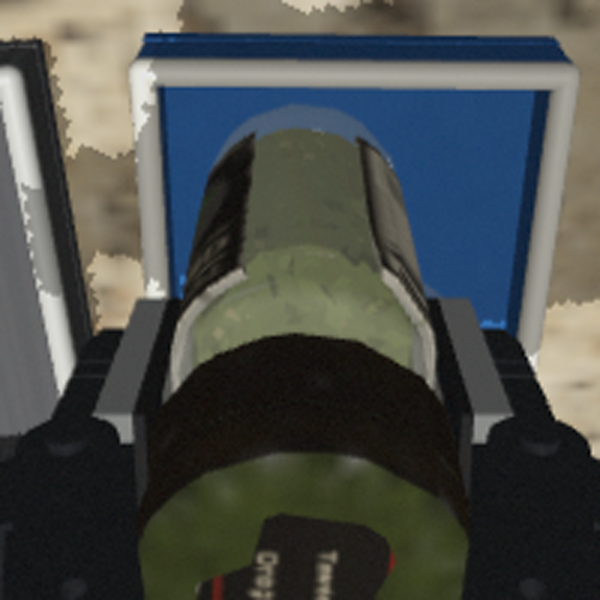

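The jar is seated in the tray (7 N, base clear of the rim). I'll release and withdraw along the tool axis.

>>> {"op": "arm_command", "data": {
  "targets": [
    {"dp": [-0.001, 0, 0], "turn": [0, 0, 0], "grip": 0},
    {"dp": [0, 0, 0], "turn": [0, 0, 0], "grip": 0.2},
    {"dp": [0, 0, 0], "turn": [0, 0, 0], "grip": 0.35},
    {"dp": [-0.02, 0, 0], "turn": [0, 0, 0], "grip": 0.35},
    {"dp": [-0.03, 0, 0], "turn": [0, 0, 0], "grip": 0.35},
    {"dp": [-0.04, 0, 0], "turn": [0, 0, 0], "grip": 0.35},
    {"dp": [-0.02, 0, 0], "turn": [0, 8, 0], "grip": 0.35},
    {"dp": [0, 0, 0], "turn": [0, 0, 0], "grip": 0.35}
  ]
}}

```text
clock: 19.15
position: [0.4604, 0.4056, 0.338]
ee_rot: [0.685, -0.173, 0.685, 0.175]
contact_force: [0.9, 0.3, 0.3]
width: 0.0578
```

Run:
```python
from h import *
from rig import manip
report()
cv2.imwrite('pics/s8.png',cv2.resize(manip.get_image('side')[160:320,220:380,::-1],None,fx=3.7,fy=3.7,interpolation=cv2.INTER_CUBIC))
cv2.imwrite('pics/w13.png',manip.get_image('wrist')[:,:,::-1])
```

```text
t 19.15 pos [0.4604, 0.4056, 0.338] jawyaw 118.53 xaxis [-0.0006, 0.0025, -1.0] F [0.9, 0.3, 0.3] w 0.0578 q [35.0, 21.0, 87.0, 0.0, 71.0, -84.0]
```

View pics/s8.png

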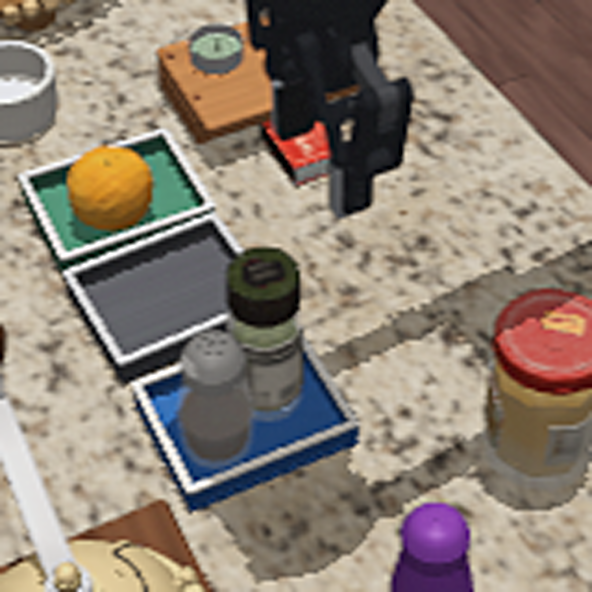

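View pics/w13.png

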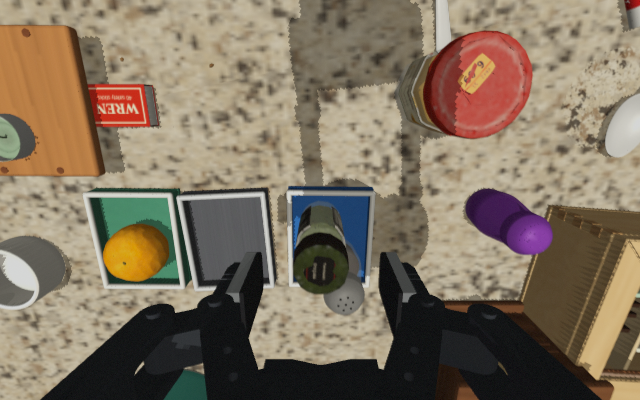

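Both stand upright in the blue tray, and the honey jar is untouched at (478,85). The matchbox is next.

Run:
```python
from h import *
plan([(.472,.226,.28,28)])
```

```text
-> [0.472, 0.226, 0.28, 28] rows 12
  {"dp":[0.005, -0.014, -0.006],"turn":[7.5, -0.0, -0.0]}
  {"dp":[0.004, -0.014, -0.004],"turn":[7.5, -0.0, -0.0]}
  {"dp":[0.005, -0.015, -0.003],"turn":[7.5, -0.0, -0.0]}
  {"dp":[0.004, -0.015, -0.001],"turn":[7.5, -0.0, -0.0]}
  {"dp":[0.005, -0.015, 0.001],"turn":[7.5, -0.0, -0.0]}
  {"dp":[0.004, -0.015, 0.003],"turn":[7.5, -0.0, -0.0]}
  {"dp":[0.005, -0.014, 0.005],"turn":[7.5, -0.0, -0.0]}
  {"dp":[0.004, -0.013, 0.007],"turn":[7.5, -0.0, -0.0]}
  {"dp":[0.005, -0.012, 0.009],"turn":[7.5, -0.0, -0.0]}
  {"dp":[0.004, -0.011, 0.01],"turn":[7.5, -0.0, -0.0]}
  {"dp":[0.005, -0.009, 0.012],"turn":[7.5, -0.0, -0.0]}
  {"dp":[0.004, -0.008, 0.013],"turn":[7.5, -0.0, -0.0]}
```

>>> {"op": "arm_command", "data": {
  "targets": [
    {"dp": [0.005, -0.014, -0.006], "turn": [7.5, 0, 0], "grip": 0.3},
    {"dp": [0.004, -0.014, -0.004], "turn": [7.5, 0, 0], "grip": 0.3},
    {"dp": [0.005, -0.015, -0.003], "turn": [7.5, 0, 0], "grip": 0.3},
    {"dp": [0.004, -0.015, -0.001], "turn": [7.5, 0, 0], "grip": 0.3},
    {"dp": [0.005, -0.015, 0.001], "turn": [7.5, 0, 0], "grip": 0.3},
    {"dp": [0.004, -0.015, 0.003], "turn": [7.5, 0, 0], "grip": 0.3},
    {"dp": [0.005, -0.014, 0.005], "turn": [7.5, 0, 0], "grip": 0.3},
    {"dp": [0.004, -0.013, 0.007], "turn": [7.5, 0, 0], "grip": 0.3}
  ]
}}

```text
clock: 20.05
position: [0.4655, 0.2841, 0.2964]
ee_rot: [0.678, 0.193, 0.682, -0.194]
contact_force: [0.2, 0.4, -0.2]
width: 0.0552
```

>>> {"op": "arm_command", "data": {
  "targets": [
    {"dp": [0.005, -0.012, 0.009], "turn": [7.5, 0, 0], "grip": 0.3},
    {"dp": [0.004, -0.011, 0.01], "turn": [7.5, 0, 0], "grip": 0.3},
    {"dp": [0.005, -0.009, 0.012], "turn": [7.5, 0, 0], "grip": 0.3},
    {"dp": [0.004, -0.008, 0.013], "turn": [7.5, 0, 0], "grip": 0.3},
    {"dp": [0, 0, 0], "turn": [0, 0, 0], "grip": 0.3}
  ]
}}

```text
clock: 20.55
position: [0.4704, 0.2236, 0.2784]
ee_rot: [0.606, 0.36, 0.609, -0.364]
contact_force: [-0.1, 1.0, -1.0]
width: 0.0558
```

Run:
```python
from h import *
from rig import manip
import pickle
report(); c=cal('wrist'); pickle.dump(c,open('w14.pkl','wb'))
im=manip.get_image('wrist')[:,:,::-1];cv2.imwrite('pics/w14.png',im)
m=cc(mask(im,(0,120,60),(8,255,255)),(240,130,420,330))[0]; print(m[:3])
ys,xs=np.nonzero(m[3]); P=onz(c,np.c_[xs,ys],.016); r=cv2.minAreaRect((P[:,:2]*1000).astype(np.float32)); print(r,cv2.boxPoints(r).round(1).tolist())
```

```text
t 20.55 pos [0.4704, 0.2236, 0.2784] jawyaw 28.45 xaxis [-0.0071, -0.0018, -1.0] F [-0.1, 1.0, -1.0] w 0.0558 q [18.0, 17.0, 104.0, 0.0, 59.0, -11.0]
(1567, [325.8, 223.6], [309, 199, 36, 51])
((479.56475830078125, 213.5500030517578), (27.696670532226562, 42.80388641357422), 28.063806533813477) [[457.29998779296875, 225.89999389648438], [477.3999938964844, 188.10000610351562], [501.8999938964844, 201.1999969482422], [481.70001220703125, 239.0]]
```

View pics/w14.png

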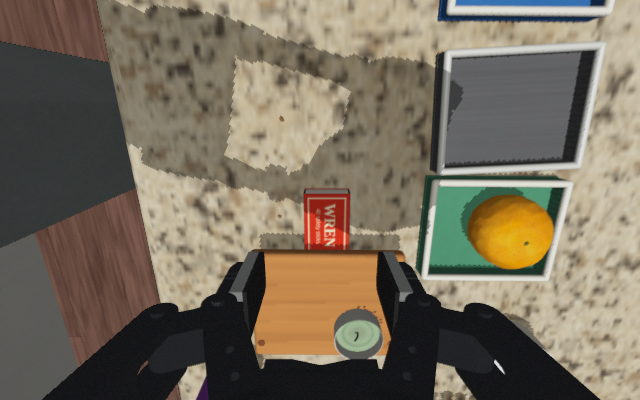

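Run:
```python
from h import *
import pickle
c=pickle.load(open('w14.pkl','rb'))
im=cv2.imread('pics/w14.png');cv2.imwrite('pics/w14c.png',cv2.resize(im[180:260,290:365],None,fx=8,fy=7,interpolation=cv2.INTER_CUBIC))
P=onz(c,[(304.5,195),(350,195),(350,249),(305,249)],.016); print(P.round(4).tolist(),[(round(1000*np.linalg.norm(P[i]-P[i-1]),1),np.degrees(np.arctan2(*(P[i]-P[i-1])[[1,0]])).round(1)) for i in range(4)],(P[0]+P[1])/2)
P=onz(c,[(262,252),(392,252)],.034);print('lip',P.round(4).tolist())
```

```text
[[0.453, 0.227, 0.016], [0.4838, 0.2437, 0.016], [0.5067, 0.2041, 0.016], [0.4746, 0.1866, 0.016]] [(np.float64(45.8), np.float64(118.1)), (np.float64(35.1), np.float64(28.6)), (np.float64(45.8), np.float64(-59.9)), (np.float64(36.7), np.float64(-151.4))] [0.46839508 0.23536833 0.016     ]
lip [[0.444, 0.177, 0.034], [0.53, 0.224, 0.034]]
```

View pics/w14c.png

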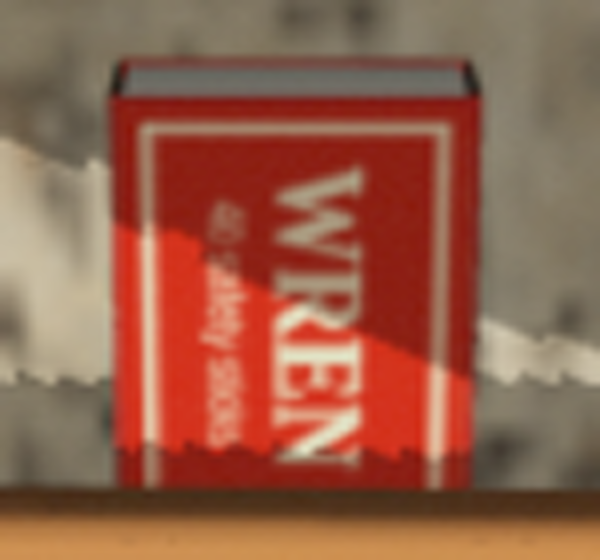

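Run:
```python
from h import *
report(); plan([(.4752,.2236,.23,28.5),(.4752,.2236,.185,28.5)],step=.025)
```

```text
t 20.6 pos [0.4707, 0.2245, 0.2791] jawyaw 28.6 xaxis [-0.006, -0.0006, -1.0] F [-0.5, -0.4, 0.5] w 0.0556 q [18.0, 17.0, 104.0, 0.0, 59.0, -11.0]
-> [0.4752, 0.2236, 0.23, 28.5] rows 2
  {"dp":[0.025, 0.002, 0.002],"turn":[0.0, -0.1, 0.2]}
  {"dp":[0.024, 0.002, 0.001],"turn":[0.0, -0.1, 0.2]}
-> [0.4752, 0.2236, 0.185, 28.5] rows 2
  {"dp":[0.023, -0.0, -0.0],"turn":[0.0, 0.0, -0.0]}
  {"dp":[0.022, -0.0, -0.0],"turn":[0.0, 0.0, -0.0]}
```

>>> {"op": "arm_command", "data": {
  "targets": [
    {"dp": [0.025, 0.002, 0.002], "turn": [0, -0.1, 0.2], "grip": 0.3},
    {"dp": [0.024, 0.002, 0.001], "turn": [0, -0.1, 0.2], "grip": 0.3},
    {"dp": [0.023, 0, 0], "turn": [0, 0, 0], "grip": 0.3},
    {"dp": [0.018, 0, 0], "turn": [0, 0, 0], "grip": 0.3},
    {"dp": [0, 0, 0], "turn": [0, 0, 0], "grip": 0.3}
  ]
}}

```text
clock: 21.1
position: [0.4751, 0.2247, 0.1881]
ee_rot: [0.608, 0.36, 0.608, -0.361]
contact_force: [-0.5, -1.3, -0.3]
width: 0.0554
```

Run:
```python
from h import *
from rig import manip
report(); plan([(.4752,.2236,.176,28.5)],step=.025)
cv2.imwrite('pics/w15.png',manip.get_image('wrist')[:,:,::-1])
```

```text
t 21.1 pos [0.4751, 0.2247, 0.1881] jawyaw 28.69 xaxis [-0.0012, -0.0011, -1.0] F [-0.5, -1.3, -0.3] w 0.0554 q [18.0, 24.0, 109.0, -0.0, 47.0, -11.0]
-> [0.4752, 0.2236, 0.176, 28.5] rows 1
  {"dp":[0.012, -0.0, 0.001],"turn":[0.2, 0.0, 0.1]}
```

View pics/w15.png

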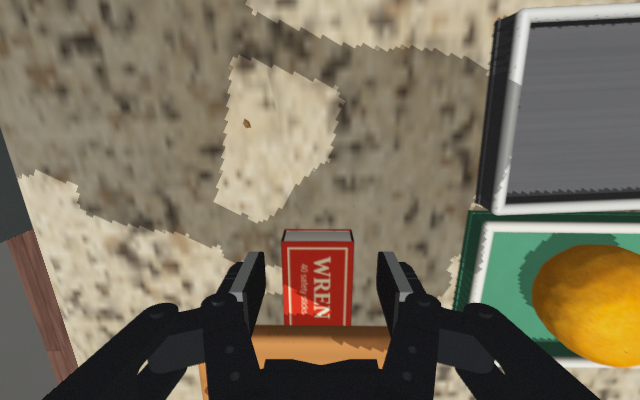

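The box (282–354) is centred between the pads and the tips clear both shelf and tray. I'll descend 12 mm and close.

>>> {"op": "arm_command", "data": {
  "targets": [
    {"dp": [0.01, 0, 0], "turn": [0, 0, 0], "grip": 0.3},
    {"dp": [0.002, 0, 0], "turn": [0, 0, 0], "grip": 0.3},
    {"dp": [0, 0, 0], "turn": [0, 0, 0], "grip": 0},
    {"dp": [0, 0, 0], "turn": [0, 0, 0], "grip": -0.2},
    {"dp": [0, 0, 0], "turn": [0, 0, 0], "grip": -0.35},
    {"dp": [0, 0, 0], "turn": [0, 0, 0], "grip": -0.35}
  ],
  "grip_force": 25
}}

```text
clock: 21.75
position: [0.4767, 0.2245, 0.1792]
ee_rot: [0.609, 0.362, 0.606, -0.36]
contact_force: [1.0, -0.3, 2.3]
width: 0.0366
```

Run:
```python
from h import *
from rig import manip
report(); 
cv2.imwrite('pics/w16.png',manip.get_image('wrist')[150:,150:500,::-1])
```

```text
t 21.75 pos [0.4767, 0.2245, 0.1792] jawyaw 28.54 xaxis [0.0051, 0.0007, -1.0] F [1.0, -0.3, 2.3] w 0.0366 q [18.0, 25.0, 110.0, -0.0, 45.0, -11.0]
```

View pics/w16.png

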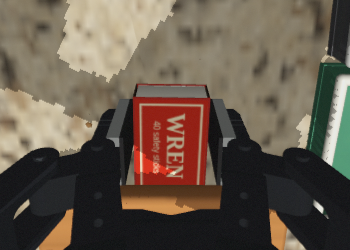

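Gripped at 36.6 mm. I'll draw it out level along tool −z, 50 mm.

>>> {"op": "arm_command", "data": {
  "targets": [
    {"dp": [0, 0, -0.005], "turn": [0, 0, 0], "grip": -0.35},
    {"dp": [0, 0, -0.01], "turn": [0, 0, 0], "grip": -0.35},
    {"dp": [0, 0, -0.01], "turn": [0, 0, 0], "grip": -0.35},
    {"dp": [0, 0, -0.01], "turn": [0, 0, 0], "grip": -0.35},
    {"dp": [0, 0, -0.01], "turn": [0, 0, 0], "grip": -0.35},
    {"dp": [0, 0, -0.005], "turn": [0, 0, 0], "grip": -0.35},
    {"dp": [0, 0, 0], "turn": [0, 0, 0], "grip": -0.35}
  ]
}}

```text
clock: 22.5
position: [0.4522, 0.2698, 0.1792]
ee_rot: [0.609, 0.362, 0.607, -0.36]
contact_force: [-0.8, 0.1, 6.5]
width: 0.0365
```

Run:
```python
from h import *
from rig import manip
report(); 
cv2.imwrite('pics/w17.png',manip.get_image('wrist')[150:,150:500,::-1])
cv2.imwrite('pics/s9.png',cv2.resize(manip.get_image('scene')[130:230,270:400,::-1],None,fx=5,fy=5,interpolation=cv2.INTER_CUBIC))
```

```text
t 22.5 pos [0.4522, 0.2698, 0.1792] jawyaw 28.61 xaxis [0.0052, 0.0013, -1.0] F [-0.8, 0.1, 6.5] w 0.0365 q [23.0, 25.0, 110.0, -0.0, 45.0, -5.0]
```

View pics/w17.png

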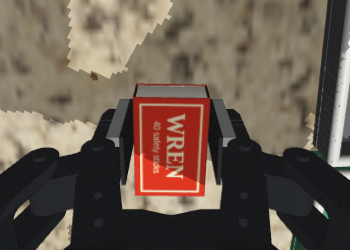

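View pics/s9.png

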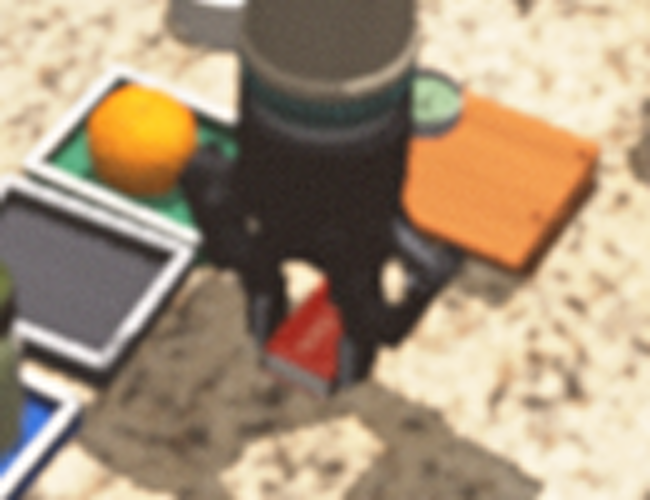

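The box is fully clear of the shelf. I'll lift it and carry it to the grey tray.

>>> {"op": "arm_command", "data": {
  "targets": [
    {"dp": [-0.015, 0, 0], "turn": [0, 0, 0], "grip": -0.35},
    {"dp": [-0.025, 0, 0], "turn": [0, 0, 0], "grip": -0.35},
    {"dp": [-0.02, 0, 0], "turn": [0, 0, 0], "grip": -0.35},
    {"dp": [0, 0, 0], "turn": [0, 0, 0], "grip": -0.35}
  ]
}}

```text
clock: 23.0
position: [0.4524, 0.2696, 0.2405]
ee_rot: [0.61, 0.363, 0.606, -0.359]
contact_force: [0.1, 0.3, 0.1]
width: 0.0365
```

Run:
```python
from h import *
report(); plan([(.548,.3592,.24,30)],step=.025)
```

```text
t 23.0 pos [0.4524, 0.2696, 0.2405] jawyaw 28.57 xaxis [0.0074, 0.0027, -1.0] F [0.1, 0.3, 0.1] w 0.0365 q [23.0, 20.0, 106.0, -0.0, 53.0, -5.0]
-> [0.548, 0.3592, 0.24, 30] rows 6
  {"dp":[0.0, 0.021, -0.005],"turn":[-0.2, 0.0, -0.1]}
  {"dp":[0.0, 0.021, -0.006],"turn":[-0.2, 0.0, -0.1]}
  {"dp":[0.0, 0.021, -0.005],"turn":[-0.2, 0.0, -0.1]}
  {"dp":[0.0, 0.021, -0.005],"turn":[-0.2, 0.0, -0.1]}
  {"dp":[0.0, 0.022, -0.005],"turn":[-0.2, 0.0, -0.1]}
  {"dp":[0.001, 0.021, -0.006],"turn":[-0.2, 0.0, -0.1]}
```

>>> {"op": "arm_command", "data": {
  "targets": [
    {"dp": [0, 0.021, -0.005], "turn": [-0.2, 0, -0.1], "grip": -0.35},
    {"dp": [0, 0.021, -0.006], "turn": [-0.2, 0, -0.1], "grip": -0.35},
    {"dp": [0, 0.021, -0.005], "turn": [-0.2, 0, -0.1], "grip": -0.35},
    {"dp": [0, 0.021, -0.005], "turn": [-0.2, 0, -0.1], "grip": -0.35},
    {"dp": [0, 0.022, -0.005], "turn": [-0.2, 0, 0], "grip": -0.35},
    {"dp": [0, 0.021, -0.006], "turn": [-0.2, 0, 0], "grip": -0.35},
    {"dp": [0, 0, 0], "turn": [0, 0, 0], "grip": -0.35}
  ]
}}

```text
clock: 23.7
position: [0.5487, 0.36, 0.2365]
ee_rot: [0.611, 0.354, 0.612, -0.356]
contact_force: [-1.0, 0.2, -1.2]
width: 0.0367
```

Run:
```python
from h import *
from rig import manip
report(); plan([(.548,.3592,.20,30)],step=.025)
cv2.imwrite('pics/w18.png',manip.get_image('wrist')[:,:,::-1])
cv2.imwrite('pics/s10.png',cv2.resize(manip.get_image('side')[160:320,210:370,::-1],None,fx=3.7,fy=3.7,interpolation=cv2.INTER_CUBIC))
```

```text
t 23.7 pos [0.5487, 0.36, 0.2365] jawyaw 29.79 xaxis [-0.0025, -0.0022, -1.0] F [-1.0, 0.2, -1.2] w 0.0367 q [27.0, 30.0, 89.0, -0.0, 61.0, -3.0]
-> [0.548, 0.3592, 0.2, 30] rows 2
  {"dp":[0.018, -0.0, 0.0],"turn":[-0.1, 0.0, 0.1]}
  {"dp":[0.018, -0.001, 0.0],"turn":[-0.1, 0.0, 0.1]}
```

View pics/w18.png

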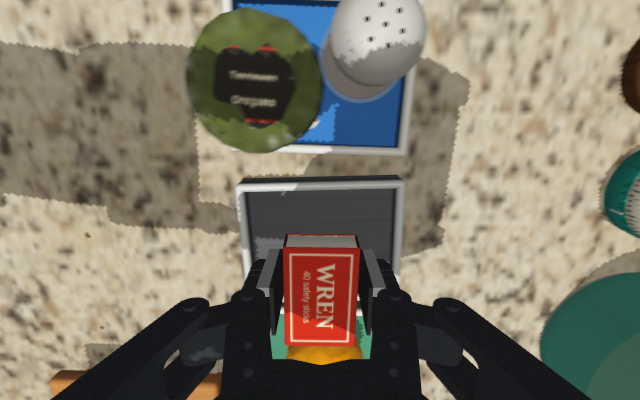

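View pics/s10.png

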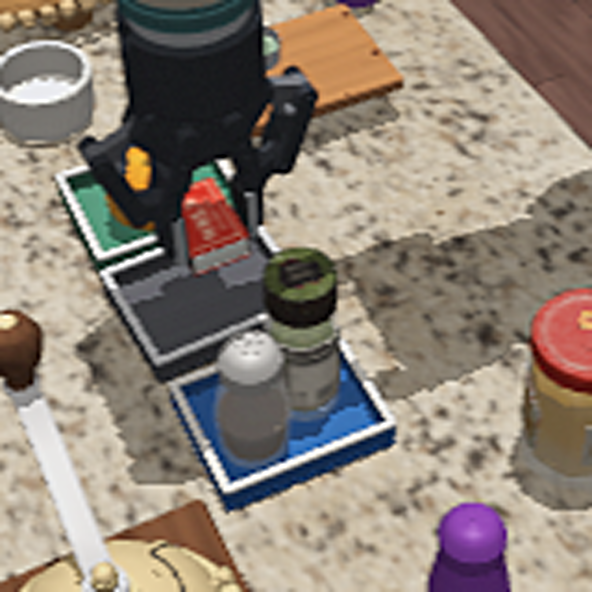

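The box is centred over the grey tray (box 284–358, tray 238–403). I'll lower it.

>>> {"op": "arm_command", "data": {
  "targets": [
    {"dp": [0.018, 0, 0], "turn": [0, 0, 0], "grip": -0.35},
    {"dp": [0.018, -0.001, 0], "turn": [0, 0, 0], "grip": -0.35},
    {"dp": [0.01, 0, 0], "turn": [0, 0, 0], "grip": -0.35},
    {"dp": [0, 0, 0], "turn": [0, 0, 0], "grip": -0.35}
  ]
}}

```text
clock: 24.2
position: [0.5453, 0.3565, 0.1905]
ee_rot: [0.61, 0.352, 0.613, -0.358]
contact_force: [-0.5, 0.2, 0.1]
width: 0.0367
```

Run:
```python
from h import *
report()
```

```text
t 24.2 pos [0.5453, 0.3565, 0.1905] jawyaw 29.73 xaxis [-0.0068, -0.0055, -1.0] F [-0.5, 0.2, 0.1] w 0.0367 q [27.0, 32.0, 92.0, -0.0, 56.0, -3.0]
```

>>> {"op": "arm_command", "data": {
  "targets": [
    {"dp": [0.002, 0.003, 0], "turn": [0, 0, 0.3], "grip": -0.35},
    {"dp": [0.003, 0, 0], "turn": [0, 0, 0], "grip": -0.35},
    {"dp": [0, 0, 0], "turn": [0, 0, 0], "grip": -0.35}
  ]
}}

```text
clock: 24.5
position: [0.5497, 0.3588, 0.1879]
ee_rot: [0.613, 0.355, 0.611, -0.355]
contact_force: [-0.2, -0.3, 0.3]
width: 0.0364
```

>>> {"op": "arm_command", "data": {
  "targets": [
    {"dp": [0.002, 0, 0], "turn": [0, 0, 0], "grip": -0.35},
    {"dp": [0, 0, 0], "turn": [0, 0, 0], "grip": -0.35}
  ]
}}

```text
clock: 24.7
position: [0.5495, 0.3587, 0.1855]
ee_rot: [0.612, 0.355, 0.611, -0.355]
contact_force: [-0.8, 0.5, -0.3]
width: 0.037
```

>>> {"op": "arm_command", "data": {
  "targets": [
    {"dp": [0.002, 0, 0], "turn": [0, 0, 0], "grip": -0.35},
    {"dp": [0, 0, 0], "turn": [0, 0, 0], "grip": -0.35}
  ]
}}

```text
clock: 24.9
position: [0.5495, 0.3588, 0.1834]
ee_rot: [0.612, 0.355, 0.611, -0.355]
contact_force: [-0.3, -0.2, -1.1]
width: 0.037
```

Run:
```python
from h import *
from rig import manip
report()
cv2.imwrite('pics/w19.png',manip.get_image('wrist')[:,:,::-1])
```

```text
t 24.9 pos [0.5495, 0.3588, 0.1834] jawyaw 29.74 xaxis [0.0024, -0.0006, -1.0] F [-0.3, -0.2, -1.1] w 0.037 q [27.0, 33.0, 92.0, -0.0, 55.0, -3.0]
```

View pics/w19.png

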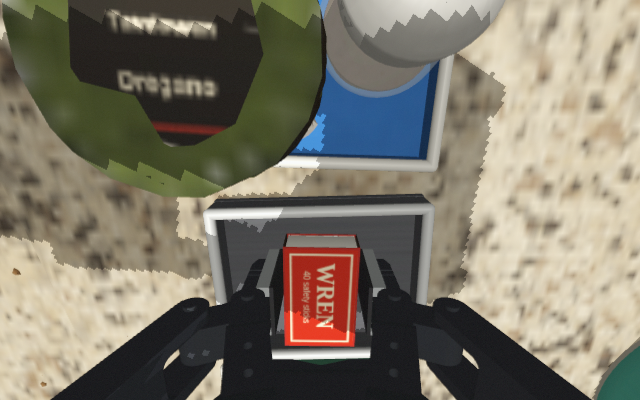

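The box sits a little toward the far wall (box end at row 347, rim at 352). I'll shift 3 mm toward −z while lowering the last bit.

>>> {"op": "arm_command", "data": {
  "targets": [
    {"dp": [0, 0, -0.003], "turn": [0, 0, 0], "grip": -0.35},
    {"dp": [0.002, 0, 0], "turn": [0, 0, 0], "grip": -0.35},
    {"dp": [0, 0, 0], "turn": [0, 0, 0], "grip": -0.35}
  ]
}}

```text
clock: 25.25
position: [0.5478, 0.3617, 0.1832]
ee_rot: [0.612, 0.355, 0.611, -0.354]
contact_force: [-2.2, -1.6, 9.7]
width: 0.0363
```

>>> {"op": "arm_command", "data": {
  "targets": [
    {"dp": [0.002, 0, 0], "turn": [0, 0, 0], "grip": -0.35},
    {"dp": [0, 0, 0], "turn": [0, 0, 0], "grip": -0.35}
  ]
}}

```text
clock: 25.45
position: [0.5477, 0.3616, 0.1832]
ee_rot: [0.613, 0.356, 0.611, -0.354]
contact_force: [-5.6, -3.1, 18.6]
width: 0.0368
```

Seated. I'll back off slightly, release and lift.

>>> {"op": "arm_command", "data": {
  "targets": [
    {"dp": [-0.002, 0, 0], "turn": [0, 0, 0], "grip": -0.35},
    {"dp": [0, 0, 0], "turn": [0, 0, 0], "grip": 0},
    {"dp": [0, 0, 0], "turn": [0, 0, 0], "grip": 0.2},
    {"dp": [0, 0, 0], "turn": [0, 0, 0], "grip": 0.2},
    {"dp": [-0.02, 0, 0], "turn": [0, 0, 0], "grip": 0.2},
    {"dp": [-0.03, 0, 0], "turn": [0, 0, 0], "grip": 0.2},
    {"dp": [-0.04, 0, 0], "turn": [0, 0, 0], "grip": 0.2},
    {"dp": [-0.04, 0, 0], "turn": [0, 0, 0], "grip": 0.2}
  ]
}}

```text
clock: 26.25
position: [0.5476, 0.3613, 0.3116]
ee_rot: [0.612, 0.355, 0.611, -0.355]
contact_force: [-0.2, 0.4, 0.0]
width: 0.0512
```

>>> {"op": "arm_command", "data": {
  "targets": [
    {"dp": [-0.04, 0, 0], "turn": [0, 0, 0], "grip": 0.2},
    {"dp": [-0.02, 0, 0.02], "turn": [0, 0, 0], "grip": 0.2},
    {"dp": [0, -0.03, 0.02], "turn": [0, 0, 0], "grip": 0.2},
    {"dp": [0, -0.04, 0.02], "turn": [0, 0, 0], "grip": 0.2},
    {"dp": [0, -0.04, 0], "turn": [0, 0, 0], "grip": 0.2},
    {"dp": [0, -0.04, 0], "turn": [0, 0, 0], "grip": 0.2},
    {"dp": [0, 0, 0], "turn": [0, 0, 0], "grip": 0.2}
  ]
}}

```text
clock: 26.95
position: [0.4423, 0.2327, 0.3704]
ee_rot: [0.611, 0.353, 0.612, -0.357]
contact_force: [0.3, 0.8, 0.2]
width: 0.0514
```

Run:
```python
from h import *
from rig import manip
report()
cv2.imwrite('pics/w20.png',manip.get_image('wrist')[:,:,::-1])
cv2.imwrite('pics/s11.png',cv2.resize(manip.get_image('side')[110:310,200:440,::-1],None,fx=3.2,fy=3,interpolation=cv2.INTER_CUBIC))
cv2.imwrite('pics/sc11.png',cv2.resize(manip.get_image('scene')[110:310,200:440,::-1],None,fx=3.2,fy=3,interpolation=cv2.INTER_CUBIC))
```

```text
t 26.95 pos [0.4423, 0.2327, 0.3704] jawyaw 29.7 xaxis [-0.0041, -0.0032, -1.0] F [0.3, 0.8, 0.2] w 0.0514 q [20.0, 11.0, 98.0, -0.0, 71.0, -10.0]
```

View pics/w20.png

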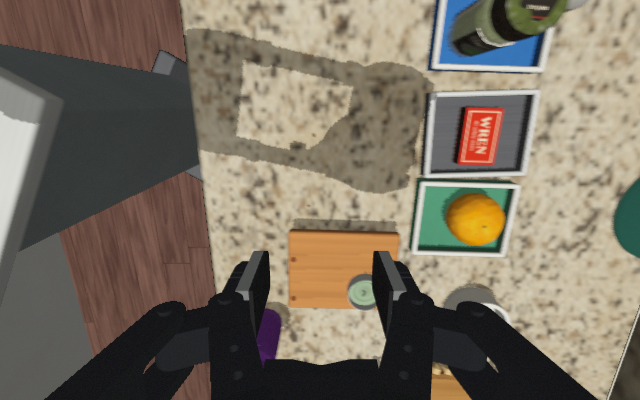

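View pics/s11.png

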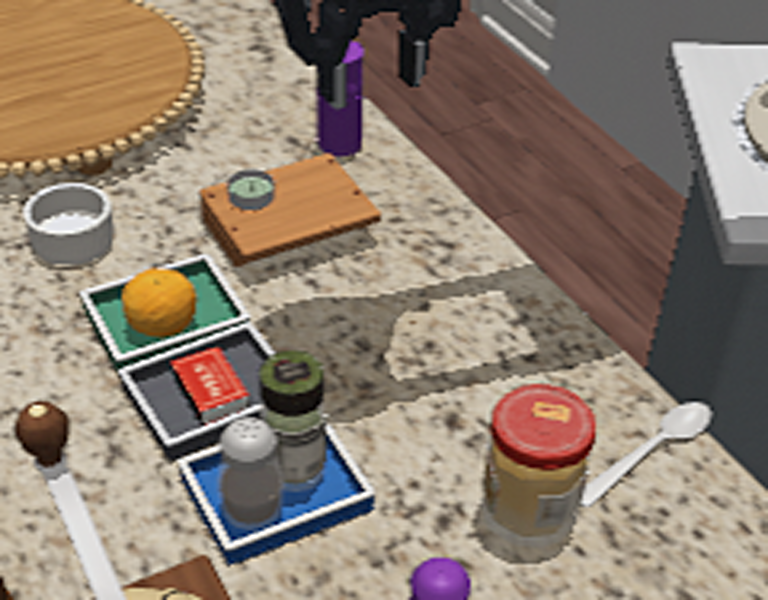

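View pics/sc11.png

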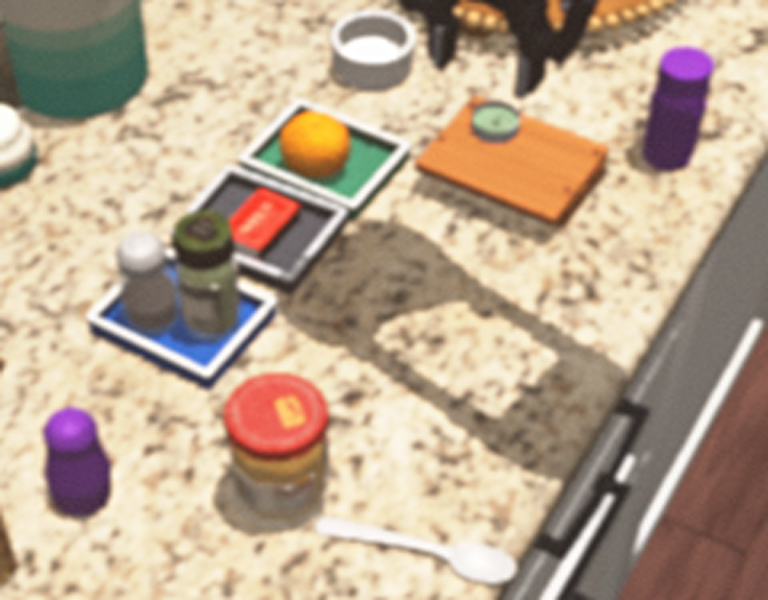

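In all three views the mandarin is in green, the matchbox lies flat in grey, and the salt shaker and spice jar stand upright in blue. The honey jar is where it was and the gripper is clear, so I'm handing in.

```bash
python3 -c "
from rig import manip
print(manip.sign_off())"
```

```text
the job is handed in; nothing more can be done
None
```

The job is done and handed in at about 27 s of the 104 s allowed. I worked in the order asked:
- **Mandarin:** it is in the green tray.
- **Salt shaker and dark-lidded spice jar:** they stand upright together in the blue tray.
- **Matchbox:** I drew it about 50 mm out level from under the shelf before lifting. It lies flat in the grey tray.

My last pictures from all three cameras showed each thing where it should be and upright or flat. The red-lidded jar looked unmoved and the gripper was clear of everything.

One step went wrong and was mended. On its first lowering the spice jar's base caught the blue tray's near rim with about 13 N and pitched about 8° in the jaws. I raised it, turned it back, moved it inward and set it down again.

The highest contact force I read was about 19 N, while seating the matchbox. The force was only read at the end of each move, so brief peaks could have been missed.

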